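# Put the tower piece away in the block chest with the locking lid stay

## Robot

A 7-joint arm with a two-finger parallel gripper is mounted at the origin on the work surface. World frame = base frame: x ahead of the robot, y to its left, z up, the work surface at z = 0. Lengths are in m, angles in rad, forces in N, time in s.
With the tool pointing down it reaches from about 0.4 to 0.925 m from the base axis. Payload 4.1 kg.
Tool frame: the origin (TCP) lies at the very end of the fingers, on their centre line; the grasp point (between the pads) lies 19 mm behind it (ctrl.grasp_offset is the distance from the TCP to the grasp point, in m); z points along the fingers, y is the line along which they close (so a half turn about z gives the same grasp; the last joint's range is limited). The gripper opens to 85 mm and grips with 20 to 120 N. Pads are 22 mm wide; open, the fingers measure 114 mm over their backs; the gripper's body (76 mm by 85 mm) begins 54 mm behind the grasp point. The pads swing forward as they close: fully open they stand 13 mm farther back than shut.
Start: joints at [1.029, 0.398, 0.045, 1.537, -0.019, 1.207, -0.051], TCP at [0.279, -0.587, 0.231] pointing down, gripper open.
Joint ranges: [-2.82, 2.82], [-0.49, 2.23], [-1.37, 1.46], [0, 2.46], [-1.36, 4.5], [0.23, 2], [-2.94, 2.94]. Speed limits (rad/s): [2.57, 2.57, 3.14, 3.14, 3.14, 3.14, 3.14].

## Interface

Orientations are given as a unit quaternion [w, x, y, z].
In Python, from plant import status, camera, get_calibration, ctrl gives the robot as it stands. The module is installed in compiled form; this text tells all that it offers.
- The arm moves only by the tool servo_tool, never from a script. Its argument "plan" is a list of rows, each an object with "linear": the shift along the tool's x, y, z in m, a list of three; "yaw": the turn about the tool's z in degrees; "hand": the opening, from 0 (shut) to 1 (fully open). A call has 1 to 8 rows; each row is the pose to reach, as a shift and turn from the pose commanded when the call began, along the tool's axes at that moment; what a row does not reach only later rows make up. A row lasts 1/8 s, in which the tool goes at most 62.5 mm and 10.7 degrees, less where a joint would pass 70% of its speed; a pose out of reach is approached as far as the arm can. A call with a gripper value outside its range is refused whole. The fingers move at their own pace and stop on an object; the grip force is fixed at half the most. Time passes only in rows, so rows that repeat a pose let the fingers close. It gives the time, the measured TCP pose, the force, the opening and the grip force at its end, in the units of the state.
- status.observe(): the state, without advancing time (a new reading comes with each control period).
- camera(name): name is "scene" or "side" or "wrist"; returns the picture (400x640x3 uint8, red, green, blue); there is no depth.
- get_calibration(name): a dict with "mtx" (3x3 intrinsics, pixels), "world_from_camera" (4x4, takes a point from camera to world coordinates). Camera axes: x right, y up, looking along -z (the intrinsics and any distortion apply to the point x, -y, -z); pixel columns grow to the right and rows downward; lengths in m; the calibration is good to about 2 mm. A picture is of the moment at which its call begins: read the wrist's pose just before it. get_calibration takes no time and is no camera call; for the wrist camera it gives the pose at the moment of the call.
- ctrl.finish_job(): hands the job in; it is judged then, once.
The state is a dict: "time": time; "qpos": joint angles; "joint_vel": joint speeds; "joint_torque": joint torques, N m; "tool_pos": TCP position; "tool_rot": TCP orientation; "wrist_force": force on the tool from outside, world axes, zero at the start; "wrist_torque": the same for the moment, N m; "opening": finger opening in m; "gripper_force": force on a finger pad.
Only numpy, scipy, OpenCV 4.12 (cv2) and the standard library are available. Lean on these libraries where they do the work, as an engineer would, in place of code of your own. Each camera call takes 0.05 s, during which the arm holds its last target. There are 200 camera calls.

## Task

Put the notched wooden tower piece away in the white block chest: raise the lid by its bar until the folding stay inside snaps over and holds the lid up with your hand off it, and without straining the stay. Stand the tower piece upright on the chest floor, clear of the stay, then break the stay at its elbow and lower the lid gently until it is fully shut, without letting it slam. Leave the cup, the clear tube and the toy truck where they are.

Things in the scene. Friction and masses are not known exactly. Their poses are not given: they have to be found in the camera images.
- chest: White open-topped wooden chest fixed on the bench, outside 200 mm deep (x) x 260 mm wide (y) x 100 mm high, walls and floor 10 mm thick. Origin: centre of its underside; x points from the front (bar side) to the hinge side, y to the end with the stay, z up. The stay works in a strip 70 to 120 mm from the middle at the +y end, hanging folded there when shut; the rest of the floor is free.
- lid (a joint): Opening angle of the lid, rad: 0 shut, grows as it opens. The stay locks at 1.31 to 1.52 rad, different every time (adjustable foot). At the lock angle the straight stay stops the lid: from there the pull at the bar rises about 1 N per mm, and over about 10 N strains the stay. Unlocked, hinge friction holds the lid above about 0.95 rad; below about 0.7 rad it falls and slams.
- lid_hinge (a point): Middle of the lid's hinge axis, level and parallel to the chest's y, 104 mm above the bench, 95 mm behind the chest's middle.
- lid_mid (a point): Middle of the lid board: white, about 0.5 kg, 12 mm thick, 270 mm wide, reaching from the hinge axis 200 mm to its front edge; its underside lies 4 mm below the hinge axis when shut.
- lid_bar (a point): Middle of the lid's pull bar: round wooden bar, 12 mm diameter, 120 mm long, parallel to the hinge, 235 mm from its axis, in the lid's plane; 29 mm of open space between bar and lid edge, 10 mm wide arms at the bar's ends. The bar turns in a light grip, so the gripper can point down through the whole swing. This frame turns with the lid.
- elbow_roller (a point): Middle of the grey roller on the stay's elbow: 14 mm diameter, 40 mm long, parallel to the hinge, 88 mm towards chest +y. Locked, it is 55 to 80 mm in front of the hinge axis and 25 to 38 mm above it, free in front and above. Push it towards the hinge and down, 45 degrees from vertical: it resists 2 to 6 N. Under 15 mm it springs back; 25 to 30 mm leaves it broken; further, fingers meet the lid.
- stay_elbow (a joint): Elbow angle of the stay, rad: about 0 (-0.2 to 0.2) folded, lid shut; 2.57 straight; 2.74 snapped over centre against its stop (locked). Two steel links of 59 mm; the upper is hinged under the lid 72 mm from the hinge axis, the lower at the chest rim. A weak spring pushes it towards locked; it snaps over once the lid has come to the stop and the pull on it is eased.
- stay_bush (a joint): Stretch of the rubber bush in the stay's upper pivot, m: 0 at rest, positive when the stay is pulled long (lid lifted against the straight stay), negative when it is squeezed (lid pushed down while locked). 15 N per mm along the stay; more than 3 mm either way is straining it.
- tower: Turned wooden tower piece standing on the bench: round, 44 mm diameter, 70 mm high, the top 14 mm cut into four battlements with notches between; 55 to 115 g. Origin: centre of its underside, z up.
- cup: Stainless steel cup, 74 mm across the rim, 85 mm high; leave alone. Origin: centre of its underside.
- tube: Clear plastic tube block standing on end, 48 mm diameter, 75 mm high, open through; leave alone. Origin: centre of its underside.
- truck: Orange toy dumper truck, 140 mm long, 74 mm wide, 75 mm high; leave alone. Origin: centre, on the bench under it.

How it is judged:
On the way, in this order (a step that is already met when the one before it is completed fails the run):
1. the lid stands open on its locked stay with the hand off the lid and stay (value of joint stay_elbow above 2.66 rad and value of joint lid above 1.2 rad and contact force between each of the arm, the fingers and lid below 0.1 N), for 0.4 s.
2. the tower piece stands upright on the chest floor, let go, with the lid still locked open (value of joint stay_elbow above 2.66 rad and x of tower in the frame of chest between -0.065 and 0.065 m and y of tower in the frame of chest between -0.105 and 0.07 m and z of tower in the frame of chest below 0.02 m and angle between tower's own z axis and vertical below 0.3 rad and contact force between the fingers and tower below 0.1 N and linear speed of tower below 0.03 m/s), for 0.2 s.
3. the stay has been broken at its elbow while the lid still stands well open (value of joint stay_elbow below 2.2 rad and value of joint lid above 0.75 rad), for 0.1 s.
At the end, for the whole second after the job is handed in: The lid is shut (within 0.03 rad), the tower piece stands upright (within 0.3 rad) on the chest floor inside and clear of the stay strip, at rest (value of joint lid below 0.03 rad and x of tower in the frame of chest between -0.065 and 0.065 m and y of tower in the frame of chest between -0.105 and 0.07 m and z of tower in the frame of chest below 0.02 m and angle between tower's own z axis and vertical below 0.3 rad and linear speed of tower below 0.02 m/s); the robot touches nothing.
It fails at once if the lid slams: it moves shut faster than 1.5 rad/s in the last 0.5 rad (value of joint lid below 0.5 rad and velocity of joint lid below -1.5 rad/s).
It fails at once if the stay is strained: its bush is stretched or squeezed by more than 3 mm (value of joint stay_bush above 0.003 m or value of joint stay_bush below -0.003 m).
It fails at once if the steel cup is moved more than 3 cm or tipped over (distance of cup from where it was at the start of the episode above 0.03 m or angle between cup's own z axis and vertical above 0.6 rad).
It fails at once if the clear tube is moved more than 3 cm or tipped over (distance of tube from where it was at the start of the episode above 0.03 m or angle between tube's own z axis and vertical above 0.6 rad).
It fails at once if the toy truck is moved more than 3 cm or tipped over (distance of truck from where it was at the start of the episode above 0.03 m or angle between truck's own z axis and vertical above 0.6 rad).
It also fails if it takes over 72 s, if anything falls off the work surface, if the arm or the gripper's body presses on something with over 40 N, if the wrist force passes 120 N, or if a joint passes its speed limit or range.

## Working session

There is one attempt and no reset: what is moved stays moved. The work goes in short steps, Python scripts to look and compute and a tool call to move; the robot and the scene stay as the last step left them, time stands still between calls to the robot, and variables do not carry over. Pictures are saved under pics/ and viewed, at most 10 in all, crops included, and the job is handed in when it is done.

Besides the shell and the picture viewer there is one more tool, called by a JSON object that holds its "fn" and its "kwargs". servo_tool: Moves the arm, as the interface text tells. Its arguments: {"type":"object","properties":{"plan":{"type":"array","items":{"type":"object","properties":{"linear":{"type":"array","items":{"type":"number"}},"yaw":{"type":"number"},"hand":{"type":"number"}}}}},"required":["plan"]}

```bash
mkdir -p pics
cat > h.py <<'E'
import numpy as np, cv2
from plant import status, camera, get_calibration, ctrl
def save(n,f):
    im=camera(n); cv2.imwrite('pics/'+f,im[:,:,::-1]); return im
def ray(n,uv,cal=None):
    c=cal or get_calibration(n); K=np.array(c['mtx']); T=np.array(c['world_from_camera'])
    d=np.linalg.inv(K)@[uv[0],uv[1],1]; d=np.array([d[0],-d[1],-d[2]])
    return T[:3,3],T[:3,:3]@d
def onz(n,uv,z):
    o,d=ray(n,uv); return o+d*(z-o[2])/d[2]
def proj(n,p):
    c=get_calibration(n); T=np.linalg.inv(np.array(c['world_from_camera'])); q=T[:3,:3]@np.array(p)+T[:3,3]
    v=np.array(c['mtx'])@[q[0],-q[1],-q[2]]; return v[:2]/v[2]
def tri(n1,a,n2,b):
    o1,d1=ray(n1,a);o2,d2=ray(n2,b)
    s=np.linalg.lstsq(np.c_[d1,-d2],o2-o1,rcond=None)[0]
    return (o1+d1*s[0]+o2+d2*s[1])/2, np.linalg.norm(o1+d1*s[0]-o2-d2*s[1])
E
python3 - <<'E'
from h import *
np.set_printoptions(precision=4,suppress=True)
a=save('scene','s0.png');b=save('side','d0.png')
for n in('scene','side','wrist'):
    c=get_calibration(n);print(n,c)
print(status.observe())
E
```

```text
scene {'mtx': array([[415.1647,   0.    , 314.4184],
       [  0.    , 415.1647, 195.7747],
       [  0.    ,   0.    ,   1.    ]]), 'world_from_camera': array([[-0.808 , -0.4107,  0.4224,  1.0657],
       [ 0.5891, -0.5592,  0.5833,  0.6561],
       [-0.0033,  0.7201,  0.6938,  0.8622],
       [ 0.    ,  0.    ,  0.    ,  1.    ]])}
side {'mtx': array([[495.3051,   0.    , 322.1537],
       [  0.    , 495.3051, 197.8918],
       [  0.    ,   0.    ,   1.    ]]), 'world_from_camera': array([[-0.9852,  0.1196, -0.1226,  0.4157],
       [-0.1713, -0.6954,  0.6979,  0.9929],
       [-0.0018,  0.7086,  0.7056,  1.1011],
       [ 0.    ,  0.    ,  0.    ,  1.    ]])}
wrist {'mtx': array([[290.367 ,   0.    , 317.4196],
       [  0.    , 290.367 , 202.0175],
       [  0.    ,   0.    ,   1.    ]]), 'world_from_camera': array([[ 0.4297,  0.8555,  0.2889,  0.3525],
       [-0.903 ,  0.4081,  0.1346, -0.5508],
       [-0.0027, -0.3187,  0.9478,  0.372 ],
       [ 0.    ,  0.    ,  0.    ,  1.    ]])}
{'time': 0.1, 'qpos': array([ 1.029 ,  0.3992,  0.045 ,  1.5378, -0.0187,  1.2069, -0.0507]), 'joint_vel': array([ 0.0005, -0.0026, -0.0006, -0.0058, -0.0012, -0.0001,  0.0012]), 'joint_torque': array([  0.0029, -47.6257,   1.3697, -25.4946,   0.012 ,   0.0051,
        -0.    ]), 'tool_pos': array([ 0.2783, -0.5868,  0.2303]), 'tool_rot': array([-0.0009,  0.9756,  0.2197, -0.0003]), 'wrist_force': array([0.1295, 0.1921, 0.1309]), 'wrist_torque': array([-0.0558,  0.0062, -0.0106]), 'gripper_force': 0.0, 'opening': 0.08511208680747925}
```

View pics/s0.png

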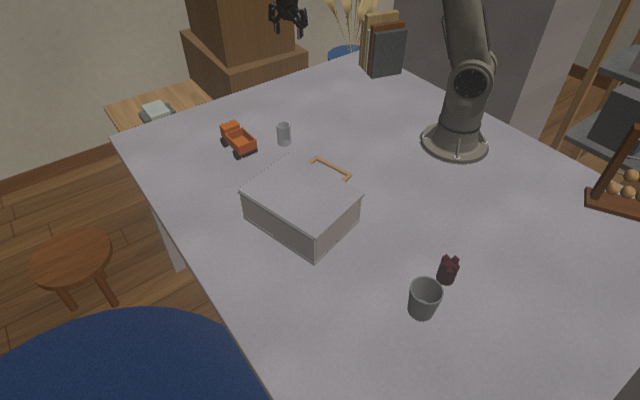

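View pics/d0.png

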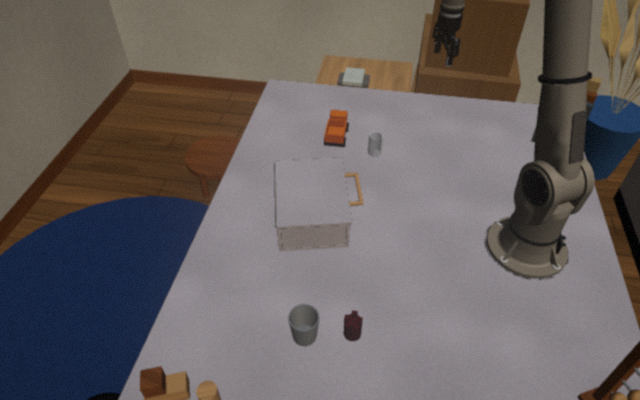

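The scene view shows the chest lid at about (300,195), the bar from (312,158) to (350,178), and the tower at (448,270). The cup is at (424,298), the tube at (284,133) and the truck at (238,140). The side view shows the bar at (357,190) and the tower at (353,326).

```bash
cat > m.py <<'E'
from h import *
np.set_printoptions(precision=4,suppress=True)
for n,f,rb,rt in(('scene','s0.png',(300,150,360,185),(425,248,470,292)),('side','d0.png',(342,165,370,212),(338,305,370,345))):
    im=cv2.imread('pics/'+f); h=cv2.cvtColor(im,cv2.COLOR_BGR2HSV)
    x0,y0,x1,y1=rb; m=np.zeros(h.shape[:2],np.uint8); m[y0:y1,x0:x1]=((h[y0:y1,x0:x1,1]>70)&(h[y0:y1,x0:x1,0]<30))*255
    ys,xs=np.nonzero(m); P=np.array([onz(n,(x,y),.106)[:2] for x,y in zip(xs,ys)])
    r=cv2.minAreaRect((P*1000).astype(np.float32)); print(n,'bar+arms rect mm',r,len(xs)); print(cv2.boxPoints(r))
    x0,y0,x1,y1=rt; m[:]=0; m[y0:y1,x0:x1]=((h[y0:y1,x0:x1,1]>70)&(h[y0:y1,x0:x1,2]<130))*255
    ys,xs=np.nonzero(m); print('tower px',xs.min(),xs.max(),ys.min(),ys.max(),'n',len(xs))
    c=np.array([xs.mean(),ys.mean()]); print('tower at z.035',onz(n,c,.035)); 
# lid corners, top plane z=.112
print('scene corners')
for uv in((240,192),(315,237),(363,193),(288,152)): print(uv,onz('scene',uv,.112))
print('side')
for uv in((276,226),(349,221),(343,158),(275,162)): print(uv,onz('side',uv,.112))
print('cup',onz('scene',(424,300),.042),'tube',onz('scene',(284,133),.037),'truck',onz('scene',(239,140),.03))
E
python3 m.py
```

```text
scene bar+arms rect mm ((503.01556396484375, -45.6295166015625), (35.84329605102539, 131.69178771972656), 14.179837226867676) 183
[[ 469.5099   13.82  ]
 [ 501.77   -113.8594]
 [ 536.5212 -105.079 ]
 [ 504.2612   22.6004]]
tower px 441 458 255 271 n 141
tower at z.035 [0.4347 0.3502 0.035 ]
side bar+arms rect mm ((505.0237121582031, -46.37346649169922), (37.95934295654297, 134.63119506835938), 14.873347282409668) 183
[[ 469.4012   13.815 ]
 [ 503.9587 -116.3055]
 [ 540.6462 -106.5619]
 [ 506.0887   23.5585]]
tower px 345 361 311 339 n 283
tower at z.035 [0.4524 0.3533 0.035 ]
scene corners
(240, 192) [ 0.7584 -0.102   0.112 ]
(315, 237) [0.6905 0.1397 0.112 ]
(363, 193) [0.5002 0.0924 0.112 ]
(288, 152) [ 0.5625 -0.1694  0.112 ]
side
(276, 226) [0.6911 0.1406 0.112 ]
(349, 221) [0.5008 0.0895 0.112 ]
(343, 158) [ 0.5541 -0.1679  0.112 ]
(275, 162) [ 0.756  -0.1141  0.112 ]
cup [0.5668 0.3869 0.042 ] tube [ 0.4655 -0.3473  0.037 ] truck [ 0.6042 -0.4118  0.03  ]
```

```bash
cat >> h.py <<'E'
def go(p=None,head=None,pr=True):
    """shift (tool axes) and yaw to world p with tool-x heading head (deg); tool points down"""
    s=status.observe(); from scipy.spatial.transform import Rotation as R
    q=s['tool_rot']; M=R.from_quat([q[1],q[2],q[3],q[0]]).as_matrix(); t=np.array(s['tool_pos'])
    h=np.degrees(np.arctan2(M[1,0],M[0,0]))
    print('t',round(s['time'],2),'tcp',t.round(4),'head',round(h,1),'tilt z',M[:,2].round(3),'F',np.round(s['wrist_force'],1),'open',round(s['opening'],4))
    if p is not None: print('shift mm',(M.T@(np.array(p)-t)*1000).round(1),'yaw',None if head is None else round((h-head+180)%360-180,1))
E
python3 -c "
from h import *
go((.493,-.0485,.20),104.2)"
```

```text
t 0.1 tcp [ 0.2783 -0.5868  0.2303] head 25.4 tilt z [-0.001  0.002 -1.   ] F [0.1 0.2 0.1] open 0.0851
shift mm [ 424.7 -394.3   31. ] yaw -78.8
```

{"fn": "servo_tool", "kwargs": {"plan": [{"linear":[0.053,-0.049,0.0],"yaw":-10,"hand":0.29},{"linear":[0.106,-0.098,0.0],"yaw":-20,"hand":0.29},{"linear":[0.16,-0.148,0.0],"yaw":-30,"hand":0.29},{"linear":[0.212,-0.197,0.0],"yaw":-40,"hand":0.29},{"linear":[0.265,-0.246,0.0],"yaw":-50,"hand":0.29},{"linear":[0.318,-0.295,0.0],"yaw":-60,"hand":0.29},{"linear":[0.371,-0.345,0.01],"yaw":-70,"hand":0.29},{"linear":[0.424,-0.395,0.03],"yaw":-78.8,"hand":0.29}]}}

```text
time: 1.1
tool_pos: [0.4636, -0.122, 0.2158]
tool_rot: [0.001, 0.613, 0.79, 0.0]
wrist_force: [0.5, -0.3, -0.1]
opening: 0.0245
gripper_force: 0.0
```

{"fn": "servo_tool", "kwargs": {"plan": [{"linear":[0,0,0],"yaw":0,"hand":0.29}]}}

```text
time: 1.23
tool_pos: [0.4638, -0.118, 0.215]
tool_rot: [-0.001, 0.61, 0.792, 0.001]
wrist_force: [0.2, -0.6, 0.1]
opening: 0.0249
gripper_force: 0.0
```

```bash
python3 -c "
from h import *
go((.493,-.0485,.16),104.2)"
```

```text
t 1.23 tcp [ 0.4638 -0.118   0.215 ] head 104.8 tilt z [-0.001  0.002 -1.   ] F [ 0.2 -0.6  0.1] open 0.0249
shift mm [59.6 46.  55.1] yaw 0.6
```

{"fn": "servo_tool", "kwargs": {"plan": [{"linear":[0.03,0.023,0.02],"yaw":0.6,"hand":0.29},{"linear":[0.0596,0.046,0.055],"yaw":0.6,"hand":0.29},{"linear":[0.0596,0.046,0.055],"yaw":0.6,"hand":0.29},{"linear":[0.0596,0.046,0.055],"yaw":0.6,"hand":0.29}]}}

```text
time: 1.72
tool_pos: [0.4927, -0.0563, 0.1606]
tool_rot: [0.0, 0.619, 0.785, -0.001]
wrist_force: [1.1, -0.7, 0.8]
opening: 0.0251
gripper_force: 0.0
```

Run:
```python
from h import *
go((.493,-.0485,.087),104.2)
for n in('wrist','scene'):
    im=save(n,n+'1.png')
c=cv2.imread('pics/scene1.png')[120:220,250:390]; w=cv2.imread('pics/wrist1.png')
cv2.imwrite('pics/c1.png',np.hstack([cv2.resize(w,(480,300)),cv2.resize(c,(320,300))]))
for y in(-50,50):
    b=np.array([.493,-.0485,.106])+y/1000*np.array([-.245,.969,0]); print(proj('wrist',b)*.75)
```

```text
t 1.73 tcp [ 0.4927 -0.0563  0.1606] head 103.5 tilt z [-0.001 -0.001 -1.   ] F [ 1.1 -0.7  0.8] open 0.0251
shift mm [ 7.5  2.1 73.6] yaw -0.7
[239.97667167 205.26324254]
[238.89510721 108.09053668]
```

View pics/c1.png

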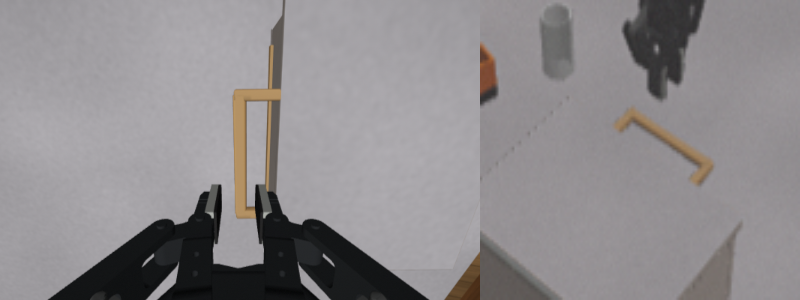

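The wrist view shows the bar at x≈239, running from row 95 to row 215, centred between the finger tips at x≈213 and 262. I'll check the alignment numerically, then descend.

Run:
```python
from h import *
w=cv2.imread('pics/wrist1.png'); h=cv2.cvtColor(w,cv2.COLOR_BGR2HSV)
m=(h[...,1]>90)&(h[...,0]<30); m[:, :305]=0; m[:,335:]=0;m[330:]=0
ys,xs=np.nonzero(m)
P=np.array([onz('wrist',(x,y),.106)[:2] for x,y in zip(xs,ys)])
ex=np.array([.969,.245]);ey=np.array([-.245,.969]);b=np.array([.493,-.0485])
d=P-b;print('along y range',(d@ey).min(),(d@ey).max(),'x med',np.percentile(d@ex,[5,50,95]), 'slope',np.polyfit(d@ey,d@ex,1))
```

```text
along y range -0.06504097001946584 0.06611081351152477 x med [-0.00464386  0.00083836  0.00766867] slope [-0.00193912  0.00097546]
```

{"fn": "servo_tool", "kwargs": {"plan": [{"linear":[0.0075,0.0025,0.02],"yaw":-0.7,"hand":0.29},{"linear":[0.0075,0.0025,0.05],"yaw":-0.7,"hand":0.29},{"linear":[0.0075,0.0025,0.0735],"yaw":-0.7,"hand":0.29},{"linear":[0.0075,0.0025,0.0735],"yaw":-0.7,"hand":0.29},{"linear":[0.0075,0.0025,0.0735],"yaw":-0.7,"hand":0.0},{"linear":[0.0075,0.0025,0.0735],"yaw":-0.7,"hand":0.0},{"linear":[0.0075,0.0025,0.0735],"yaw":-0.7,"hand":0.0}]}}

```text
time: 2.7
tool_pos: [0.4926, -0.0482, 0.088]
tool_rot: [-0.0, 0.614, 0.789, -0.001]
wrist_force: [-6.2, -2.2, 4.5]
opening: 0.0101
gripper_force: 58.6
```

Run:
```python
from h import *
go()
r=235
for th in np.arange(.1,1.61,.05): print(round(th,2),round(r*(1-np.cos(th)),1),round(-r*np.sin(th),1))
```

```text
t 2.7 tcp [ 0.4926 -0.0482  0.088 ] head 104.2 tilt z [-0.002 -0.002 -1.   ] F [-6.2 -2.2  4.5] open 0.0101
0.1 1.2 -23.5
0.15 2.6 -35.1
0.2 4.7 -46.7
0.25 7.3 -58.1
0.3 10.5 -69.4
0.35 14.2 -80.6
0.4 18.6 -91.5
0.45 23.4 -102.2
0.5 28.8 -112.7
0.55 34.7 -122.8
0.6 41.0 -132.7
0.65 47.9 -142.2
0.7 55.3 -151.4
0.75 63.1 -160.2
0.8 71.3 -168.6
0.85 79.9 -176.6
0.9 88.9 -184.1
0.95 98.3 -191.2
1.0 108.0 -197.7
1.05 118.1 -203.8
1.1 128.4 -209.4
1.15 139.0 -214.5
1.2 149.8 -219.0
1.25 160.9 -223.0
1.3 172.1 -226.4
1.35 183.5 -229.3
1.4 195.1 -231.6
1.45 206.7 -233.3
1.5 218.4 -234.4
1.55 230.1 -234.9
1.6 241.9 -234.9
```

{"fn": "servo_tool", "kwargs": {"plan": [{"linear":[0,0.0012,-0.0235],"yaw":0,"hand":0.0},{"linear":[0,0.0047,-0.0467],"yaw":0,"hand":0.0},{"linear":[0,0.0105,-0.0694],"yaw":0,"hand":0.0},{"linear":[0,0.0186,-0.0915],"yaw":0,"hand":0.0},{"linear":[0,0.0288,-0.1127],"yaw":0,"hand":0.0},{"linear":[0,0.041,-0.1327],"yaw":0,"hand":0.0},{"linear":[0,0.0553,-0.1514],"yaw":0,"hand":0.0},{"linear":[0,0.0713,-0.1686],"yaw":0,"hand":0.0}]}}

```text
time: 3.7
tool_pos: [0.5594, -0.0313, 0.2565]
tool_rot: [-0.002, 0.614, 0.789, -0.004]
wrist_force: [-7.2, -2.7, 2.9]
opening: 0.0098
gripper_force: 58.5
```

{"fn": "servo_tool", "kwargs": {"plan": [{"linear":[0,0.0176,-0.0155],"yaw":0,"hand":0.0},{"linear":[0,0.0367,-0.0291],"yaw":0,"hand":0.0},{"linear":[0,0.0571,-0.0408],"yaw":0,"hand":0.0},{"linear":[0,0.0785,-0.0504],"yaw":0,"hand":0.0},{"linear":[0,0.0896,-0.0544],"yaw":0,"hand":0.0},{"linear":[0,0.0896,-0.0544],"yaw":0,"hand":0.0}]}}

```text
time: 4.45
tool_pos: [0.6516, -0.0079, 0.3149]
tool_rot: [0.003, 0.614, 0.789, 0.002]
wrist_force: [-1.7, -1.6, 9.7]
opening: 0.0095
gripper_force: 62.5
```

```bash
python3 - <<'E'
from h import *
go()
t=np.array(status.observe()['tool_pos']); H=np.array([.4926,-.0482])+.235*np.array([.969,.245])
print('theta est',np.arctan2(t[2]+.019-.104, (H-t[:2])@[.969,.245]), 'r',np.hypot(t[2]+.019-.104, (H-t[:2])@[.969,.245]))
save('side','d1.png'); save('scene','s1.png')
E
python3 -c "
import cv2,numpy as np
a=cv2.imread('pics/d1.png')[120:270,240:400];b=cv2.imread('pics/s1.png')[90:270,220:410]
cv2.imwrite('pics/c2.png',np.hstack([cv2.resize(a,(400,400)),cv2.resize(b,(400,400))]))"
```

```text
t 4.45 tcp [ 0.6516 -0.0079  0.3149] head 104.2 tilt z [ 0.007 -0.001 -1.   ] F [-1.7 -1.6  9.7] open 0.0095
theta est 1.2719642010985277 r 0.24055833366155036
```

View pics/c2.png

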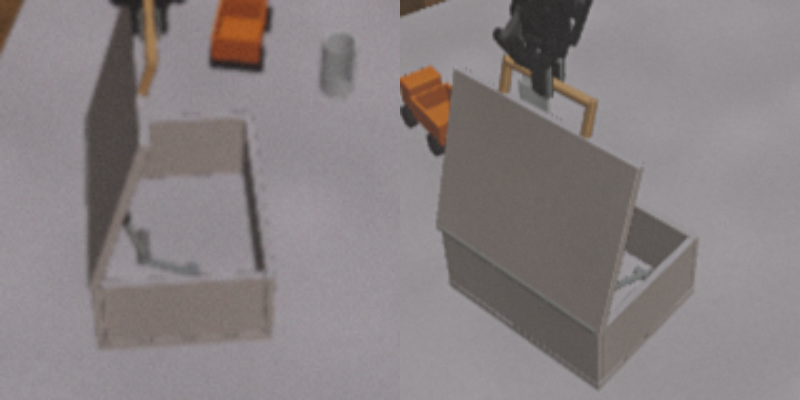

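The side crop shows the lid up at roughly 1.27 rad, with the stay still partly folded near crop (145,245). The gripper is still on the bar. I'll hold briefly and read the force.

{"fn": "servo_tool", "kwargs": {"plan": [{"linear":[0,0,0],"yaw":0,"hand":0.0}]}}

```text
time: 4.68
tool_pos: [0.6514, -0.0079, 0.3148]
tool_rot: [0.004, 0.614, 0.789, 0.002]
wrist_force: [-0.8, -1.7, 9.1]
opening: 0.0094
gripper_force: 62.5
```

Run:
```python
from h import *
go()
# bar mask in both views: triangulate bar end arms' centroids is messy; get elbow etc later
for n,f,r in(('side','d1.png',(285,115,310,160)),('scene','s1.png',(260,110,320,160))):
    im=cv2.imread('pics/'+f); h=cv2.cvtColor(im,cv2.COLOR_BGR2HSV); x0,y0,x1,y1=r
    m=(h[y0:y1,x0:x1,1]>90)&(h[y0:y1,x0:x1,0]<30); ys,xs=np.nonzero(m); print(n,xs.min()+x0,xs.max()+x0,ys.min()+y0,ys.max()+y0)
H=np.array([.7203,.0094,.104]);ex=np.array([.969,.245,0]);ey=np.array([-.245,.969,0])
for th in(1.2,1.25,1.3,1.35):
  for y in(-.06,.06):
    b=H+.235*(-np.cos(th)*ex+np.sin(th)*np.array([0,0,1]))+y*ey; print(th,y,proj('side',b).round(1),proj('scene',b).round(1))
```

```text
t 4.67 tcp [ 0.6514 -0.0079  0.3148] head 104.2 tilt z [ 0.008 -0.001 -1.   ] F [-0.8 -1.7  9.1] open 0.0094
side 296 302 115 154
scene 267 312 115 151
1.2 -0.06 [303.4 116.9] [275.2 115.8]
1.2 0.06 [305.7 145.2] [314.6 134.9]
1.25 -0.06 [299.2 115.8] [271.8 116.4]
1.25 0.06 [301.3 144.1] [311.4 135.7]
1.3 -0.06 [294.9 115. ] [268.3 117.2]
1.3 0.06 [296.7 143.3] [308.  136.8]
1.35 -0.06 [290.6 114.3] [264.7 118.3]
1.35 0.06 [292.  142.6] [304.6 138.1]
```

{"fn": "servo_tool", "kwargs": {"plan": [{"linear":[0,0.0035,-0.003],"yaw":0,"hand":0.0},{"linear":[0,0.007,-0.005],"yaw":0,"hand":0.0},{"linear":[0,0.007,-0.005],"yaw":0,"hand":0.0}]}}

```text
time: 5.05
tool_pos: [0.6571, -0.0064, 0.3167]
tool_rot: [0.001, 0.614, 0.789, 0.0]
wrist_force: [-1.9, -3.0, 7.2]
opening: 0.0097
gripper_force: 62.2
```

```bash
cat >> h.py <<'E'
def ft():
    s=status.observe(); F=np.array(s['wrist_force']);t=np.array(s['tool_pos'])
    fx=F[:2]@[.969,.245]; th=np.arccos(np.clip((.7203-t[0])*.969+(.0094-t[1])*.245,-.235,.235)/.235)
    print('t',round(s['time'],2),'th',round(th,3),'fx',round(fx,1),'fz',round(F[2],1),'ftan',round(fx*np.sin(th)+F[2]*np.cos(th),1),'frad',round(-fx*np.cos(th)+F[2]*np.sin(th),1),'z',round(t[2],4))
E
python3 -c "
from h import *
ft()"
```

```text
t 5.05 th 1.29 fx -2.6 fz 7.2 ftan -0.5 frad 7.7 z 0.3167
```

{"fn": "servo_tool", "kwargs": {"plan": [{"linear":[0,0.0025,-0.0015],"yaw":0,"hand":0.0},{"linear":[0,0.005,-0.003],"yaw":0,"hand":0.0},{"linear":[0,0.005,-0.003],"yaw":0,"hand":0.0}]}}

```text
time: 5.42
tool_pos: [0.6616, -0.0052, 0.318]
tool_rot: [0.0, 0.614, 0.789, -0.0]
wrist_force: [-1.4, -5.7, 4.1]
opening: 0.0097
gripper_force: 61.8
```

```bash
python3 -c "
from h import *
ft()"
```

```text
t 5.42 th 1.31 fx -2.7 fz 4.1 ftan -1.6 frad 4.7 z 0.318
```

{"fn": "servo_tool", "kwargs": {"plan": [{"linear":[0,0.0025,-0.001],"yaw":0,"hand":0.0},{"linear":[0,0.005,-0.002],"yaw":0,"hand":0.0},{"linear":[0,0.005,-0.002],"yaw":0,"hand":0.0}]}}

```text
time: 5.8
tool_pos: [0.666, -0.0041, 0.3192]
tool_rot: [-0.0, 0.614, 0.789, -0.001]
wrist_force: [-0.2, -5.1, 1.7]
opening: 0.0096
gripper_force: 61.5
```

```bash
python3 -c "
from h import *
ft()"
```

```text
t 5.8 th 1.331 fx -1.4 fz 1.7 ftan -1.0 frad 2.0 z 0.3192
```

{"fn": "servo_tool", "kwargs": {"plan": [{"linear":[0,0.0025,-0.0005],"yaw":0,"hand":0.0},{"linear":[0,0.005,-0.001],"yaw":0,"hand":0.0},{"linear":[0,0.005,-0.001],"yaw":0,"hand":0.0}]}}

```text
time: 6.18
tool_pos: [0.6706, -0.0029, 0.3204]
tool_rot: [-0.0, 0.614, 0.789, -0.001]
wrist_force: [-0.6, -4.7, 1.0]
opening: 0.0095
gripper_force: 61.6
```

```bash
python3 -c "
from h import *
ft()"
```

```text
t 6.17 th 1.351 fx -1.7 fz 1.0 ftan -1.4 frad 1.4 z 0.3204
```

{"fn": "servo_tool", "kwargs": {"plan": [{"linear":[0,0.0025,-0.0005],"yaw":0,"hand":0.0},{"linear":[0,0.005,-0.001],"yaw":0,"hand":0.0},{"linear":[0,0.005,-0.001],"yaw":0,"hand":0.0}]}}

```text
time: 6.55
tool_pos: [0.6753, -0.0017, 0.3214]
tool_rot: [-0.0, 0.614, 0.789, -0.001]
wrist_force: [-1.5, -6.1, 1.8]
opening: 0.0101
gripper_force: 61.6
```

```bash
python3 -c "
from h import *
ft()"
```

```text
t 6.55 th 1.372 fx -2.9 fz 1.8 ftan -2.5 frad 2.4 z 0.3214
```

{"fn": "servo_tool", "kwargs": {"plan": [{"linear":[0,0.002,-0.0005],"yaw":0,"hand":0.0},{"linear":[0,0.004,-0.001],"yaw":0,"hand":0.0},{"linear":[0,0.004,-0.001],"yaw":0,"hand":0.0}]}}

```text
time: 6.92
tool_pos: [0.6804, -0.0004, 0.3228]
tool_rot: [0.001, 0.614, 0.789, 0.0]
wrist_force: [1.0, -4.9, 1.1]
opening: 0.0101
gripper_force: 60.9
```

```bash
python3 -c "
from h import *
ft()"
```

```text
t 6.92 th 1.395 fx -0.2 fz 1.1 ftan 0.0 frad 1.2 z 0.3228
```

{"fn": "servo_tool", "kwargs": {"plan": [{"linear":[0,0.001,-0.0005],"yaw":0,"hand":0.0},{"linear":[0,0.003,-0.001],"yaw":0,"hand":0.0},{"linear":[0,0.003,-0.001],"yaw":0,"hand":0.0}]}}

```text
time: 7.3
tool_pos: [0.6827, 0.0002, 0.3233]
tool_rot: [0.0, 0.614, 0.789, -0.001]
wrist_force: [-0.8, -6.0, 0.4]
opening: 0.0099
gripper_force: 60.7
```

```bash
python3 -c "
from h import *
ft()"
```

```text
t 7.3 th 1.406 fx -2.3 fz 0.4 ftan -2.2 frad 0.8 z 0.3233
```

{"fn": "servo_tool", "kwargs": {"plan": [{"linear":[0,0.002,-0.0005],"yaw":0,"hand":0.0},{"linear":[0,0.004,-0.0007],"yaw":0,"hand":0.0},{"linear":[0,0.004,-0.0007],"yaw":0,"hand":0.0}]}}

```text
time: 7.68
tool_pos: [0.6853, 0.0009, 0.3237]
tool_rot: [-0.001, 0.614, 0.789, -0.002]
wrist_force: [-2.3, -5.1, 1.8]
opening: 0.0097
gripper_force: 60.8
```

```bash
python3 -c "
from h import *
ft()"
```

```text
t 7.67 th 1.417 fx -3.4 fz 1.8 ftan -3.1 frad 2.3 z 0.3237
```

{"fn": "servo_tool", "kwargs": {"plan": [{"linear":[0,0.001,-0.0005],"yaw":0,"hand":0.0},{"linear":[0,0.003,-0.0005],"yaw":0,"hand":0.0},{"linear":[0,0.003,-0.0005],"yaw":0,"hand":0.0}]}}

```text
time: 8.05
tool_pos: [0.6874, 0.0014, 0.324]
tool_rot: [-0.002, 0.614, 0.789, -0.003]
wrist_force: [-5.1, -5.5, 1.0]
opening: 0.0095
gripper_force: 60.8
```

```bash
python3 -c "
from h import *
ft()"
```

```text
t 8.05 th 1.426 fx -6.3 fz 1.0 ftan -6.1 frad 1.9 z 0.324
```

{"fn": "servo_tool", "kwargs": {"plan": [{"linear":[0,-0.001,0],"yaw":0,"hand":0.0},{"linear":[0,-0.002,0],"yaw":0,"hand":0.0},{"linear":[0,-0.003,0.0],"yaw":0,"hand":0.0},{"linear":[0,-0.004,0.0005],"yaw":0,"hand":0.0},{"linear":[0,-0.004,0.0005],"yaw":0,"hand":0.0}]}}

```text
time: 8.68
tool_pos: [0.6848, 0.0008, 0.3236]
tool_rot: [-0.0, 0.614, 0.789, -0.001]
wrist_force: [-1.7, -5.0, 0.0]
opening: 0.0095
gripper_force: 60.7
```

Run:
```python
from h import *
ft()
a=save('side','d2.png');b=save('scene','s2.png')
cv2.imwrite('pics/c3.png',np.hstack([cv2.resize(a[180:260,260:360,::-1],(500,400),interpolation=3),cv2.resize(b[150:270,285:375,::-1],(300,400),interpolation=3)]))
```

```text
t 8.68 th 1.415 fx -2.9 fz 0.0 ftan -2.9 frad 0.5 z 0.3236
```

View pics/c3.png

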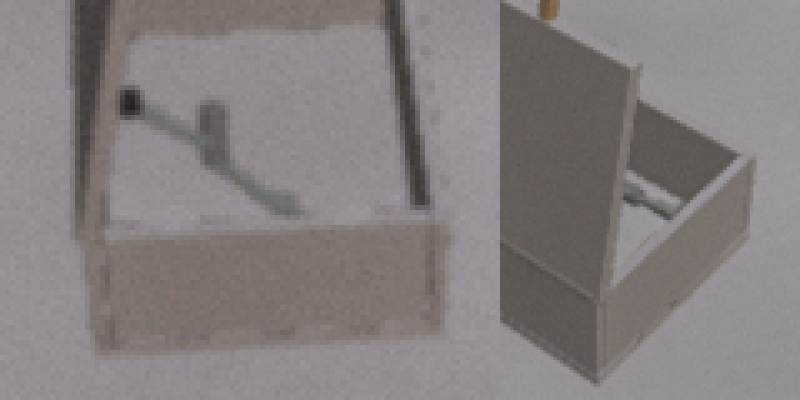

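The side crop shows the stay nearly straight, with the roller at about (213,130) in the crop, which is pixel (303,206). I'll ease further to see whether the stay resists closing.

{"fn": "servo_tool", "kwargs": {"plan": [{"linear":[0,-0.001,0],"yaw":0,"hand":0.0},{"linear":[0,-0.002,0],"yaw":0,"hand":0.0},{"linear":[0,-0.002,0.0],"yaw":0,"hand":0.0}]}}

```text
time: 9.15
tool_pos: [0.6834, 0.0004, 0.3234]
tool_rot: [-0.0, 0.614, 0.789, -0.001]
wrist_force: [0.2, -5.2, -1.4]
opening: 0.0096
gripper_force: 60.6
```

```bash
python3 -c "
from h import *
ft()"
```

```text
t 9.15 th 1.409 fx -1.1 fz -1.4 ftan -1.3 frad -1.2 z 0.3234
```

{"fn": "servo_tool", "kwargs": {"plan": [{"linear":[0,-0.001,0],"yaw":0,"hand":0.0},{"linear":[0,-0.002,0],"yaw":0,"hand":0.0},{"linear":[0,-0.002,0.0],"yaw":0,"hand":0.0}]}}

```text
time: 9.52
tool_pos: [0.6821, 0.0001, 0.3232]
tool_rot: [0.0, 0.614, 0.789, -0.0]
wrist_force: [2.0, -4.9, -2.6]
opening: 0.0093
gripper_force: 60.4
```

```bash
python3 -c "
from h import *
ft()"
```

```text
t 9.53 th 1.403 fx 0.8 fz -2.6 ftan 0.3 frad -2.7 z 0.3232
```

{"fn": "servo_tool", "kwargs": {"plan": [{"linear":[0,-0.001,0],"yaw":0,"hand":0.0},{"linear":[0,-0.003,0],"yaw":0,"hand":0.0},{"linear":[0,-0.003,0.0],"yaw":0,"hand":0.0}]}}

```text
time: 9.9
tool_pos: [0.6799, -0.0005, 0.3228]
tool_rot: [0.001, 0.614, 0.789, 0.0]
wrist_force: [4.1, -4.5, -5.1]
opening: 0.0094
gripper_force: 60.2
```

Run:
```python
from h import *
ft()
a=save('side','d3.png')
K=dict(interpolation=3)
b=cv2.imread('pics/d2.png')
cv2.imwrite('pics/c4.png',np.hstack([cv2.resize(x[195:230,280:325],(396,308),**K) for x in(b,a[:,:,::-1])]))
```

```text
t 9.9 th 1.393 fx 2.8 fz -5.1 ftan 1.9 frad -5.5 z 0.3228
```

View pics/c4.png

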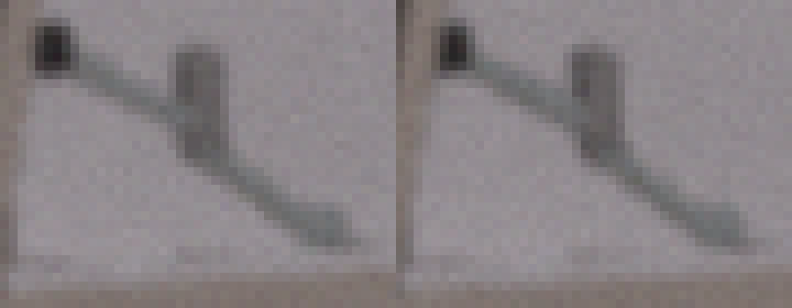

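The elbow now sits above the line between its pivots in both frames and does not move under light closing pressure, so the stay is over centre and locked. I'll neutralise the force and release.

{"fn": "servo_tool", "kwargs": {"plan": [{"linear":[0,0.003,0.002],"yaw":0,"hand":0.0},{"linear":[0,0.003,0.002],"yaw":0,"hand":0.0},{"linear":[0,0.003,0.002],"yaw":0,"hand":0.35},{"linear":[0,0.003,0.002],"yaw":0,"hand":0.35},{"linear":[0,0.003,0.002],"yaw":0,"hand":0.35},{"linear":[0,0.003,-0.02],"yaw":0,"hand":0.35},{"linear":[0,0.003,-0.06],"yaw":0,"hand":0.35},{"linear":[0,-0.05,-0.08],"yaw":0,"hand":0.35}]}}

```text
time: 10.95
tool_pos: [0.6321, -0.0103, 0.4049]
tool_rot: [-0.001, 0.613, 0.79, 0.002]
wrist_force: [-0.8, -0.8, 0.5]
opening: 0.0297
gripper_force: 0.0
```

```bash
sed -e 's/s0.png/s2.png/; s/d0.png/d2.png/' m.py >/dev/null
python3 - <<'E'
from h import *
np.set_printoptions(precision=4,suppress=True)
ft(); go()
# tower: triangulate mask centroids / base
a=camera('side');b=camera('scene')
cv2.imwrite('pics/c5.png',np.hstack([cv2.resize(a[290:360,270:375,::-1],(400,267)),cv2.resize(b[240:330,390:475,::-1],(252,267))]))
for n,im,(x0,y0,x1,y1) in(('scene',b,(430,245,470,295)),('side',a,(336,300,372,348))):
    c=im[y0:y1,x0:x1].astype(int); m=(c[...,0]-c[...,1]>18)
    ys,xs=np.nonzero(m); xs+=x0; ys+=y0; print(n,xs.min(),xs.max(),ys.min(),ys.max(),len(xs),xs.mean(),ys.mean())
    bot=ys.max(); xb=xs[ys>=bot-6]; print('bottom px',xb.mean(),bot,onz(n,(xb.mean(),bot),0))
    top=[onz(n,(x,y),.035) for x,y in((xs.mean(),ys.mean()),)]; print(top)
E
```

```text
t 10.95 th 1.177 fx -0.9 fz 0.5 ftan -0.7 frad 0.8 z 0.4049
t 10.95 tcp [ 0.6321 -0.0103  0.4049] head 104.4 tilt z [ 0.002  0.004 -1.   ] F [-0.8 -0.8  0.5] open 0.0297
scene 441 458 254 284 160 449.8125 262.99375
bottom px 450.0 284 [0.4566 0.3795 0.    ]
[array([0.4343, 0.3497, 0.035 ])]
side 344 361 311 339 201 353.06467661691545 320.74626865671644
bottom px 355.0 339 [0.4438 0.3727 0.    ]
[array([0.4537, 0.3445, 0.035 ])]
```

View pics/c5.png

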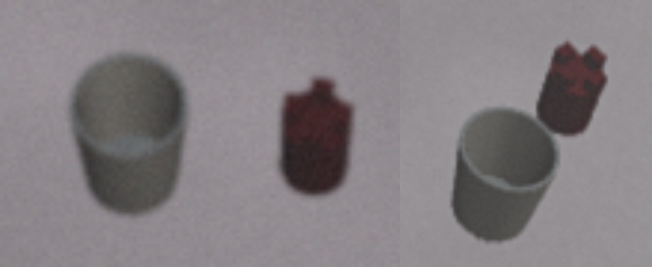

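The tower stands beside the cup, at side pixels (344–361, 311–340). I'll fit its axis from the silhouettes in both views.

```bash
cat > fit.py <<'E'
from h import *
from scipy.optimize import least_squares
a=np.linspace(0,2*np.pi,60)
def box(n,x,y,r0,r1,h):
    P=[proj(n,(x+r*np.cos(t),y+r*np.sin(t),z)) for r,z in((r0,0),(r1,h)) for t in a]; P=np.array(P)
    return np.r_[P.min(0)[0],P.max(0)[0],P.max(0)[1]]
def fit(obs,r0,r1,h,x0):
    f=lambda p:np.concatenate([box(n,p[0],p[1],r0,r1,h)-o for n,o in obs.items()])
    s=least_squares(f,x0,diff_step=1e-3); return s.x,s.fun
import sys
np.set_printoptions(precision=4,suppress=True)
ob={'scene':np.array([440.5,458.8,285.3]),'side':np.array([343.5,362,340.5])}
print(fit(ob,.022,.022,.07,[.44,.35]))
for n in ob: print(n,fit({n:ob[n]},.022,.022,.07,[.44,.35]))
print('cup',fit({'side':np.array([289,320,346]),'scene':np.array([408,443,321])},.028,.037,.085,[.56,.38]))
go((.44,.36,.13),None)
E
python3 fit.py
```

```text
(array([0.4518, 0.3602]), array([-4.3354,  2.4111, -0.0861,  0.014 ,  0.9363,  1.5703]))Traceback (most recent call last):
  File "fit.py", line 14, in <module>
    for n in ob: print(n,fit({n:ob[n]},.022,.022,.07,[.44,.35]))
                         ~~~^^^^^^^^^^^^^^^^^^^^^^^^^^^^^^^^^^^
  File "fit.py", line 9, in fit
    s=least_squares(f,x0,diff_step=1e-3); return s.x,s.fun
    return func(*args, **kwargs)
    vector_fun = VectorFunction(
        fun_wrapped,
    ...<6 lines>...
        workers=workers
    )
    self._update_fun()
    ~~~~~~~~~~~~~~~~^^
    self.f = self.fun_wrapped(xp_copy(self.x))
             ~~~~~~~~~~~~~~~~^^^^^^^^^^^^^^^^^
    return np.atleast_1d(self.fun(x))
                         ~~~~~~~~^^^
    return self.f(x, *self.args, **self.kwargs)
           ~~~~~~^^^^^^^^^^^^^^^^^^^^^^^^^^^^^^
  File "fit.py", line 8, in <lambda>
    f=lambda p:np.concatenate([box(n,p[0],p[1],r0,r1,h)-o for n,o in obs.items()])
                               ~~~^^^^^^^^^^^^^^^^^^^^^
  File "fit.py", line 5, in box
    P=[proj(n,(x+r*np.cos(t),y+r*np.sin(t),z)) for r,z in((r0,0),(r1,h)) for t in a]; P=np.array(P)
       ~~~~^^^^^^^^^^^^^^^^^^^^^^^^^^^^^^^^^^^
  File "h.py", line 12, in proj
    c=get_calibration(n); T=np.linalg.inv(np.array(c['world_from_camera'])); q=T[:3,:3]@np.array(p)+T[:3,3]
ValueError: time passes only in moves, steps and waits
```

```bash
sed -i 's/^def ray/from functools import lru_cache\n_gc=get_calibration\nC={n:_gc(n) for n in ("scene","side")}\ndef get_calibration(n): return C[n] if n in C else _gc(n)\ndef ray/; ' h.py; sed -i '/lru_cache/d' h.py
sed -i "s/440.5,458.8,285.3/436.5,460.5,285.3/" fit.py; python3 fit.py
```

```text
(array([0.4527, 0.3589]), array([-0.9827,  0.017 , -0.2614, -0.2789,  0.614 ,  1.0345]))
scene (array([0.4523, 0.36  ]), array([-0.5337,  0.5044, -0.0268]))
side (array([0.4535, 0.3562]), array([-0.4357,  0.4176, -0.0131]))
cup (array([0.5666, 0.3842]), array([-0.885 , -0.2814, -0.1091, -0.2141,  0.9863, -1.0777]))
t 11.05 tcp [ 0.6281 -0.0124  0.4087] head 104.2 tilt z [ 0.004 -0.002 -1.   ] F [ 0.8 -0.6  0.6] open 0.03
shift mm [407.9 -91.9 277.4] yaw None
```

{"fn": "servo_tool", "kwargs": {"plan": [{"linear":[0.05,-0.01,0.033],"yaw":0,"hand":0.75},{"linear":[0.1,-0.02,0.066],"yaw":0,"hand":0.75},{"linear":[0.15,-0.03,0.1],"yaw":0,"hand":0.75},{"linear":[0.2,-0.04,0.133],"yaw":0,"hand":0.75},{"linear":[0.25,-0.05,0.166],"yaw":0,"hand":0.75},{"linear":[0.3,-0.06,0.2],"yaw":0,"hand":0.75},{"linear":[0.35,-0.07,0.233],"yaw":0,"hand":0.75},{"linear":[0.404,-0.08,0.267],"yaw":0,"hand":0.75}]}}

```text
time: 12.05
tool_pos: [0.453, 0.3598, 0.1377]
tool_rot: [-0.0, 0.614, 0.789, 0.0]
wrist_force: [1.2, 0.0, -0.6]
opening: 0.0645
gripper_force: 0.0
```

{"fn": "servo_tool", "kwargs": {"plan": [{"linear":[0,0,0],"yaw":0,"hand":0.75}]}}

```text
time: 12.18
tool_pos: [0.448, 0.3627, 0.1362]
tool_rot: [-0.003, 0.61, 0.793, -0.002]
wrist_force: [-0.1, -0.7, 0.4]
opening: 0.0641
gripper_force: 0.0
```

Run:
```python
from h import *
go((.4527,.359,.021),104.2)
cal=get_calibration('wrist'); C['wrist']=cal
im=save('wrist','w2.png'); c=im.astype(int); m=((c[...,0]-c[...,1]>18)&(c[...,0]-c[...,2]>10)&(c[...,2]<90)).astype(np.uint8)
k,l,s,ce=cv2.connectedComponentsWithStats(m)
for i in range(1,k):
    if s[i,4]>150: print(s[i],ce[i])
a=np.linspace(0,6.28,80)
P=np.array([proj('wrist',(.4527+.022*np.cos(t),.359+.022*np.sin(t),z)) for z in(0,.056,.07) for t in a]); print('pred box',P.min(0),P.max(0))
```

```text
t 12.18 tcp [0.448  0.3627 0.1362] head 104.9 tilt z [-0.006  0.001 -1.   ] F [-0.1 -0.7  0.4] open 0.0641
shift mm [ -5.    4.2 115.2] yaw 0.7
[ 297  177   57   72 2801] [324.3698679  211.76222778]
pred box [293.65696518 175.92484457] [350.44309507 249.90454025]
```

View pics/w2.png

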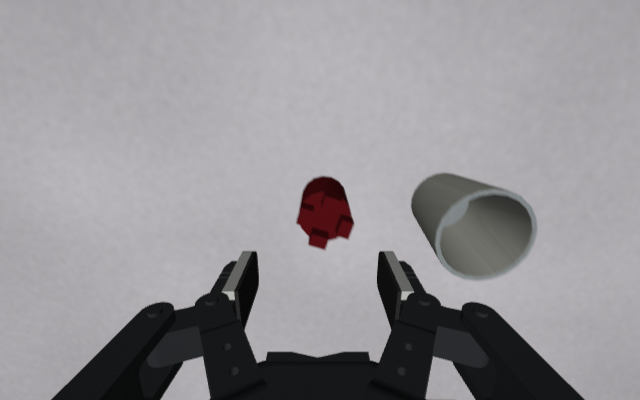

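The wrist view shows the tower upright at columns 297–354, rows 177–249, centred near column 325, with the cup well to the right. The target needs about 2 mm more in tool y.

{"fn": "servo_tool", "kwargs": {"plan": [{"linear":[-0.005,0.006,0.03],"yaw":0.7,"hand":0.75},{"linear":[-0.005,0.006,0.07],"yaw":0.7,"hand":0.75},{"linear":[-0.005,0.006,0.1],"yaw":0.7,"hand":0.75},{"linear":[-0.005,0.006,0.114],"yaw":0.7,"hand":0.75},{"linear":[-0.005,0.006,0.114],"yaw":0.7,"hand":0.0},{"linear":[-0.005,0.006,0.114],"yaw":0.7,"hand":0.0},{"linear":[-0.005,0.006,0.114],"yaw":0.7,"hand":0.0},{"linear":[-0.005,0.006,0.114],"yaw":0.7,"hand":0.0}]}}

```text
time: 13.22
tool_pos: [0.4613, 0.3549, 0.0256]
tool_rot: [0.0, 0.619, 0.786, 0.001]
wrist_force: [-0.3, 0.1, -1.2]
opening: 0.0427
gripper_force: 60.8
```

Run:
```python
from h import *
ce=np.array([.7203,.0094])-.095*np.array([.969,.245])
p=ce+np.array([[.969,.245],[-.245,.969]]).T@np.array([-.030,-.03])
print(ce,p); go((p[0],p[1],.20),104.2); go((.4527,.359,.022),104.2)
```

```text
[ 0.628245 -0.013875] [ 0.606525 -0.050295]
t 13.22 tcp [0.4613 0.3549 0.0256] head 103.6 tilt z [ 0.001  0.001 -1.   ] F [-0.3  0.1 -1.2] open 0.0427
shift mm [-427.9   46.4 -174.4] yaw -0.6
t 13.22 tcp [0.4613 0.3549 0.0256] head 103.6 tilt z [ 0.001  0.001 -1.   ] F [-0.3  0.1 -1.2] open 0.0427
shift mm [ 6.  -7.4  3.6] yaw -0.6
```

{"fn": "servo_tool", "kwargs": {"plan": [{"linear":[0,0,-0.05],"yaw":0,"hand":0.0},{"linear":[0,0,-0.11],"yaw":0,"hand":0.0},{"linear":[-0.03,0.004,-0.16],"yaw":0,"hand":0.0},{"linear":[-0.08,0.01,-0.18],"yaw":0,"hand":0.0},{"linear":[-0.14,0.015,-0.18],"yaw":0,"hand":0.0},{"linear":[-0.2,0.021,-0.18],"yaw":-0.5,"hand":0.0},{"linear":[-0.26,0.028,-0.18],"yaw":-0.5,"hand":0.0},{"linear":[-0.32,0.034,-0.18],"yaw":-0.5,"hand":0.0}]}}

```text
time: 14.22
tool_pos: [0.5695, 0.0498, 0.2055]
tool_rot: [0.001, 0.615, 0.789, 0.0]
wrist_force: [1.2, 0.3, 0.2]
opening: 0.0429
gripper_force: 61.3
```

{"fn": "servo_tool", "kwargs": {"plan": [{"linear":[-0.06,0.006,0.0],"yaw":0,"hand":0.0},{"linear":[-0.09,0.01,0.0],"yaw":0,"hand":0.0},{"linear":[-0.105,0.012,0.0],"yaw":0,"hand":0.0},{"linear":[-0.105,0.012,0.0],"yaw":0,"hand":0.0},{"linear":[-0.105,0.012,0.0],"yaw":0,"hand":0.0},{"linear":[-0.105,0.012,0.0],"yaw":0,"hand":0.0}]}}

```text
time: 14.98
tool_pos: [0.6059, -0.0452, 0.2051]
tool_rot: [-0.0, 0.614, 0.789, 0.0]
wrist_force: [-0.2, 0.1, -1.0]
opening: 0.0429
gripper_force: 61.3
```

Run:
```python
from h import *
go((.6065,-.0503,.036),104.2)
a=save('side','d4.png');w=save('wrist','w3.png')
cv2.imwrite('pics/c6.png',np.hstack([cv2.resize(a[90:270,240:420,::-1],(380,380)),cv2.resize(w[100:400,160:480,::-1],(405,380))]))
```

```text
t 14.97 tcp [ 0.6059 -0.0452  0.2051] head 104.3 tilt z [ 0.  0. -1.] F [-0.2  0.1 -1. ] open 0.0429
shift mm [ -5.2  -0.7 169.1] yaw 0.1
```

View pics/c6.png

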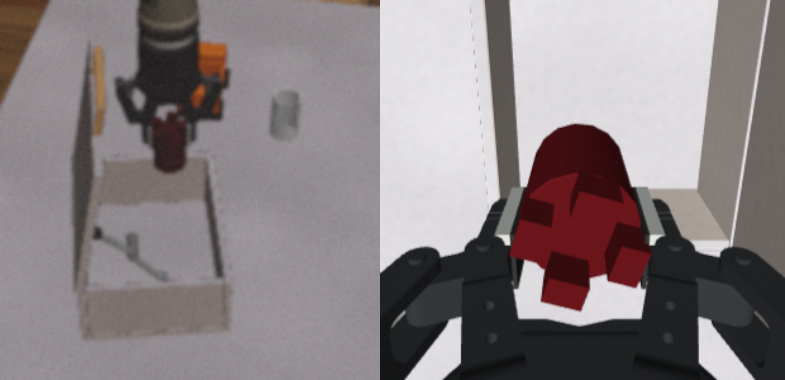

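The side crop shows the tower held upright over the free floor, at about (170,140) in the crop, with the stay still locked. Next I lower it.

{"fn": "servo_tool", "kwargs": {"plan": [{"linear":[0,0,0.04],"yaw":0,"hand":0.0},{"linear":[0,0,0.085],"yaw":0,"hand":0.0},{"linear":[0,0,0.13],"yaw":0,"hand":0.0},{"linear":[0,0,0.155],"yaw":0,"hand":0.0},{"linear":[0,0,0.166],"yaw":0,"hand":0.0},{"linear":[0,0,0.168],"yaw":0,"hand":0.0},{"linear":[0,0,0.168],"yaw":0,"hand":0.0}]}}

```text
time: 15.95
tool_pos: [0.6072, -0.0472, 0.0381]
tool_rot: [0.001, 0.615, 0.788, 0.001]
wrist_force: [-0.1, 0.5, -1.2]
opening: 0.0432
gripper_force: 61.3
```

Not touching yet, so about 2 mm more, then release.

{"fn": "servo_tool", "kwargs": {"plan": [{"linear":[0,0,0.0015],"yaw":0,"hand":0.0},{"linear":[0,0,0.0025],"yaw":0,"hand":0.0},{"linear":[0,0,0.0025],"yaw":0,"hand":0.66},{"linear":[0,0,0.0025],"yaw":0,"hand":0.66},{"linear":[0,0,0.0025],"yaw":0,"hand":0.66},{"linear":[0,0,-0.03],"yaw":0,"hand":0.66},{"linear":[0,0,-0.08],"yaw":0,"hand":0.66},{"linear":[0,0,-0.14],"yaw":0,"hand":0.66}]}}

```text
time: 16.95
tool_pos: [0.6036, -0.0479, 0.1766]
tool_rot: [-0.002, 0.615, 0.788, -0.002]
wrist_force: [0.7, 0.2, -0.0]
opening: 0.0563
gripper_force: 0.0
```

{"fn": "servo_tool", "kwargs": {"plan": [{"linear":[0,-0.04,-0.05],"yaw":0,"hand":1.0},{"linear":[0,-0.1,-0.05],"yaw":0,"hand":1.0},{"linear":[0,-0.1,-0.05],"yaw":0,"hand":1.0},{"linear":[0,-0.1,-0.05],"yaw":0,"hand":1.0}]}}

```text
time: 17.45
tool_pos: [0.5085, -0.0719, 0.2267]
tool_rot: [-0.0, 0.615, 0.788, -0.001]
wrist_force: [-0.1, 0.4, 0.1]
opening: 0.0854
gripper_force: 0.0
```

Run:
```python
from h import *
go()
a=save('side','d5.png');w=save('scene','s5.png')
cv2.imwrite('pics/c7.png',np.hstack([cv2.resize(a[150:260,260:360,::-1],(400,440),interpolation=3),cv2.resize(w[130:262,275:395,::-1],(400,440),interpolation=3)]))
```

```text
t 17.45 tcp [ 0.5085 -0.0719  0.2267] head 104.0 tilt z [-0.001 -0.    -1.   ] F [-0.1  0.4  0.1] open 0.0854
```

View pics/c7.png

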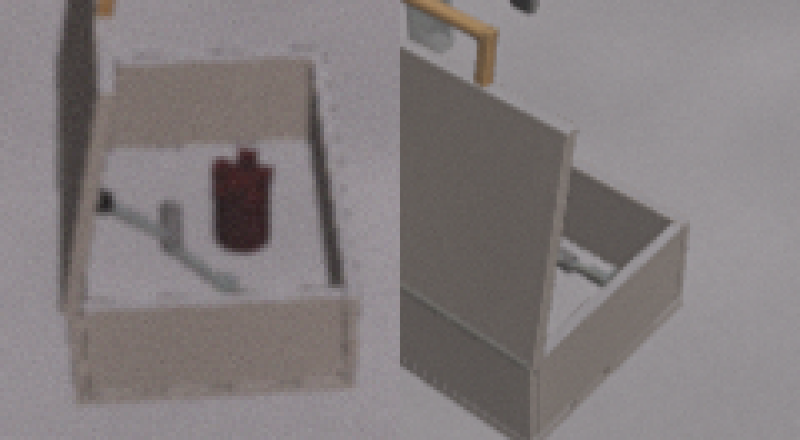

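The side crop shows the tower standing upright on the floor at about (242,205), clear of the stay. The roller is at full-image pixel (302.9, 206.6). I've used all my pictures, so from here I work from numbers.

Run:
```python
from h import *
np.set_printoptions(precision=4,suppress=True)
H=np.array([.7203,.0094,.104]);ex=np.array([.969,.245,0]);ey=np.array([-.245,.969,0])
for uv in((302.9,206.6),):
  for y in(.084,.088,.092):
    o,d=ray('side',uv); k=(H@ey+y-o@ey)/(d@ey); p=o+k*d; print(y,p,'front of hinge',(H-p)@ex,'above',p[2]-.104, 'scene px',proj('scene',p))
print(tri('side',(302.9,206.6),'scene',(326,207)))
# refine roller segmentation
im=cv2.imread('pics/d5.png').astype(int)[196:218,294:312].mean(2).astype(int); print(im)
# predicted geometry
th=1.41; up=np.array([-72*np.cos(th),72*np.sin(th)]);print(up)
```

```text
0.084 [0.6307 0.0734 0.1289] front of hinge 0.07115504736956085 above 0.02491585958972374 scene px [318.7072 205.2389]
0.088 [0.6298 0.0773 0.133 ] front of hinge 0.07108328308402029 above 0.029036901612187735 scene px [319.9466 204.813 ]
0.092 [0.6289 0.0812 0.1372] front of hinge 0.07101151879847989 above 0.03315794363465162 scene px [321.1975 204.3831]
(array([0.6271, 0.0957, 0.1454]), np.float64(0.009809593602810267))
[[141 139 142 142 142 141 140 140 138 138 139 140 141 141 142 143 142 138]
 [140 142 144 139 137 139 138 140 138 141 137 140 141 142 144 139 138 132]
 [143 140 137 141 141 142 142 140 139 138 139 143 140 138 138 142 139 135]
 [141 141 140 142 139 143 137 131 133 132 139 140 140 140 136 140 139 138]
 [137 140 140 144 143 132 124 106 112 115 127 131 142 141 139 139 141 135]
 [139 141 142 139 136 128 101  88  97 101 108 125 137 137 140 140 140 138]
 [131 137 139 139 139 117  92  83  88  92  98 117 138 141 142 139 139 137]
 [116 129 131 133 139 123  89  83  91  93  95 114 135 140 139 140 139 139]
 [111 116 119 132 136 121  91  82  95  96  99 118 134 138 139 136 143 135]
[... 296 characters left out ...]
140]
 [140 143 140 134 124 115  98  95  89  98  94 109 135 140 142 135 141 133]
 [136 141 142 140 142 124  93  86  91  89  89 107 131 141 140 139 143 138]
 [139 142 140 141 142 129 105  80  88  89  92 105 127 138 141 140 138 141]
 [139 141 142 140 142 134 116  95  89  95 100 103 119 134 138 140 140 139]
 [138 141 143 137 140 142 131 119 105 101 100 107 113 119 130 135 138 138]
 [141 144 142 142 143 143 141 139 129 121 109 101 102 115 119 128 132 140]
 [142 142 143 142 141 145 140 140 139 140 130 114 103 104 111 117 119 133]
 [143 140 144 142 143 145 144 138 141 144 140 131 117 108 104 108 113 120]
 [141 140 145 143 142 142 145 142 144 144 143 140 133 127 113 104 102 111]]
[-11.5275  71.0712]
```

```bash
python3 -c "
from h import *
go((.5594,.0667,.155),104.2)"
```

```text
t 17.55 tcp [ 0.5098 -0.0713  0.2267] head 104.1 tilt z [-0.     0.001 -1.   ] F [-0.4  0.3 -0.7] open 0.0852
shift mm [121.7  81.8  71.8] yaw -0.1
```

{"fn": "servo_tool", "kwargs": {"plan": [{"linear":[0.05,0.03,0.02],"yaw":0,"hand":1.0},{"linear":[0.09,0.06,0.045],"yaw":0,"hand":1.0},{"linear":[0.122,0.082,0.072],"yaw":0,"hand":1.0},{"linear":[0.122,0.082,0.072],"yaw":0,"hand":1.0},{"linear":[0.122,0.082,0.072],"yaw":0,"hand":1.0}]}}

```text
time: 18.18
tool_pos: [0.5595, 0.0664, 0.1546]
tool_rot: [-0.0, 0.615, 0.788, -0.0]
wrist_force: [-0.3, -0.9, 0.3]
opening: 0.0853
gripper_force: 0.0
```

{"fn": "servo_tool", "kwargs": {"plan": [{"linear":[0,0.004,0.004],"yaw":0,"hand":1.0},{"linear":[0,0.008,0.008],"yaw":0,"hand":1.0},{"linear":[0,0.012,0.012],"yaw":0,"hand":1.0},{"linear":[0,0.012,0.012],"yaw":0,"hand":1.0}]}}

```text
time: 18.68
tool_pos: [0.5707, 0.0693, 0.1426]
tool_rot: [-0.0, 0.615, 0.788, -0.0]
wrist_force: [0.3, -0.0, -0.2]
opening: 0.0853
gripper_force: 0.0
```

```bash
python3 -c "
from h import *
go((.5594,.0667,.155),104.2)
c=camera('side')[196:226,290:316].mean(2).astype(int)
cv2.imwrite('pics/x.png',c)
r=camera('side');print([(f,) for f in ()])
print(c[::2,::1])"
```

```text
t 18.68 tcp [0.5707 0.0693 0.1426] head 104.1 tilt z [-0. -0. -1.] F [ 0.3 -0.  -0.2] open 0.0853
shift mm [  0.2 -11.6 -12.4] yaw -0.1
[]
[[141 145 138 144 145 140 137 140 148 145 145 143 141 126  84  55  56  71
   79 102 136 143 122  78  45  44]
 [143 149 143 141 142 145 148 143 141 144 146 140 142 128  98  54  48  72
   86 104 135 140 122  76  45  42]
 [140 138 145 146 146 143 142 143 145 139 123 116 115 109  91  55  50  75
   86 103 139 143 127  84  42  35]
 [112 115 123 127 138 137 140 144 138 122  89  82  93  88  94  91  98  94
   83  95 126 139 129  96  48  37]
 [112 103 104 111 114 119 124 136 139 124  94  85  91  94  97 116 135 129
  124 123 135 139 129  91  52  36]
 [137 140 131 120 111 109 111 114 114 115 100  95  92  97  97 114 136 143
  142 141 142 145 124  90  50  44]
 [141 147 145 145 140 138 124 121 114 108 108 104 101  99  99 114 139 147
  143 147 143 142 129  91  53  38]
 [147 145 145 143 148 143 144 147 138 128  97  86  89  86  92 111 135 143
  145 142 138 143 137 120  84  54]
 [143 147 145 141 139 143 141 146 145 140 117  94  90  97 101 109 123 135
  141 141 141 143 137 140 134 111]
 [147 144 152 142 146 145 146 144 145 147 146 138 130 128 115 107 110 117
  120 128 134 141 141 143 145 145]
 [148 141 148 145 149 145 147 147 149 149 147 147 146 149 139 134 118 108
  110 110 112 122 132 147 140 144]
 [150 151 144 145 148 149 148 146 146 146 148 147 147 148 147 149 146 143
  136 119 105 105 113 120 121 124]
 [145 148 148 149 149 150 149 147 148 150 144 148 145 150 145 146 145 146
  145 144 142 130 117 108 105 107]
 [153 150 155 151 152 150 150 150 150 146 148 144 150 146 147 145 146 147
  149 148 148 149 142 135 121 109]
 [143 146 148 148 148 152 154 146 149 140 135 134 136 135 138 137 144 145
  145 141 144 144 141 148 149 146]][ WARN:0@0.936] global loadsave.cpp:1063 imwrite_ Unsupported depth image for selected encoder is fallbacked to CV_8U.
```

{"fn": "servo_tool", "kwargs": {"plan": [{"linear":[0,0.003,0.003],"yaw":0,"hand":1.0},{"linear":[0,0.006,0.006],"yaw":0,"hand":1.0},{"linear":[0,0.006,0.006],"yaw":0,"hand":1.0}]}}

```text
time: 19.15
tool_pos: [0.5765, 0.0711, 0.1366]
tool_rot: [-0.0, 0.615, 0.788, -0.0]
wrist_force: [0.0, 0.5, 0.4]
opening: 0.0852
gripper_force: 0.0
```

{"fn": "servo_tool", "kwargs": {"plan": [{"linear":[0,0.002,0.002],"yaw":0,"hand":1.0},{"linear":[0,0.004,0.004],"yaw":0,"hand":1.0},{"linear":[0,0.004,0.004],"yaw":0,"hand":1.0}]}}

```text
time: 19.52
tool_pos: [0.5804, 0.072, 0.1327]
tool_rot: [-0.0, 0.615, 0.788, -0.0]
wrist_force: [-0.7, 0.1, -0.5]
opening: 0.0853
gripper_force: 0.0
```

{"fn": "servo_tool", "kwargs": {"plan": [{"linear":[0,0.001,0.002],"yaw":0,"hand":1.0},{"linear":[0,0.002,0.004],"yaw":0,"hand":1.0},{"linear":[0,0.002,0.004],"yaw":0,"hand":1.0}]}}

```text
time: 19.9
tool_pos: [0.5823, 0.0725, 0.1288]
tool_rot: [-0.0, 0.615, 0.788, -0.0]
wrist_force: [0.0, 0.3, -0.1]
opening: 0.0855
gripper_force: 0.0
```

```bash
python3 -c "
from h import *
go()
c=camera('side')[196:222,292:314].mean(2).astype(int)
print(c)"
```

```text
t 19.9 tcp [0.5823 0.0725 0.1288] head 104.1 tilt z [-0. -0. -1.] F [ 0.   0.3 -0.1] open 0.0855
[[120  80  54  51  55  59  60  49  44  40  42  35  41  71 106 130 140 144
  145 141 124  78]
 [131 109  97  92 105 116  97  72  45  39  39  50  64  95 132 140 144 144
  145 146 120  80]
 [146 138 131 133 132 139 128 104  57  39  48  67  83 112 137 144 142 142
  140 140 119  74]
 [146 143 144 143 144 146 141 117  67  49  62  83  92 110 136 142 143 144
  143 146 124  77]
 [144 148 145 149 147 142 142 118  69  42  70  88  92 106 137 144 142 143
  142 140 126  86]
 [131 142 141 144 146 143 141 122  63  45  60  88  90 113 139 141 142 143
  145 139 130  93]
 [124 127 134 139 145 145 143 117  68  53  65  83  94 110 135 142 140 140
  143 140 126  92]
 [110 119 123 129 135 141 143 119  77  47  65  82  92 106 134 142 141 145
  143 141 126  89]
 [107 110 115 116 124 133 135 121  78  50  59  80  86 105 134 145 143 141
  139 142 127  94]
 [112 103 107 110 115 123 128 115  83  56  61  81  86 103 137 141 141 143
  142 140 129  95]
 [130 121 109 109 111 113 119 114  98  81  80  87  90 106 139 145 138 140
[... 715 characters left out ...]
1 125 114 106 105 117 123 129
  136 143 146 147]
 [148 145 142 145 146 145 142 149 144 144 140 144 132 114 105 104 114 115
  125 135 140 145]
 [146 150 144 148 146 147 148 149 145 143 146 147 145 138 118 110 107 111
  113 126 135 145]
 [149 148 146 145 148 147 145 147 149 145 147 146 144 142 139 129 116 108
  111 111 126 132]
 [149 146 149 143 149 146 146 146 149 149 146 149 149 146 146 141 136 115
  107 102 115 117]
 [148 147 151 152 147 145 145 148 146 145 147 146 146 150 147 148 147 135
  123 112 109 110]
 [148 147 152 148 149 152 150 147 147 148 146 148 149 151 147 148 149 143
  140 132 114 106]
 [153 151 150 152 150 149 150 152 150 150 151 151 151 150 148 149 151 153
  142 148 137 125]]
```

{"fn": "servo_tool", "kwargs": {"plan": [{"linear":[0,-0.001,0.002],"yaw":0,"hand":1.0},{"linear":[0,-0.002,0.004],"yaw":0,"hand":1.0},{"linear":[0,-0.002,0.004],"yaw":0,"hand":1.0}]}}

```text
time: 20.32
tool_pos: [0.5835, 0.0727, 0.1271]
tool_rot: [0.003, 0.615, 0.788, 0.003]
wrist_force: [2.7, 0.1, 5.8]
opening: 0.0853
gripper_force: 3.0
```

{"fn": "servo_tool", "kwargs": {"plan": [{"linear":[0,0,0.002],"yaw":0,"hand":1.0},{"linear":[0,0,0.004],"yaw":0,"hand":1.0},{"linear":[0,0,0.004],"yaw":0,"hand":1.0}]}}

```text
time: 20.7
tool_pos: [0.5862, 0.0734, 0.1246]
tool_rot: [0.004, 0.615, 0.788, 0.005]
wrist_force: [6.3, 1.1, 8.6]
opening: 0.0854
gripper_force: 4.2
```

{"fn": "servo_tool", "kwargs": {"plan": [{"linear":[0,0.006,0.002],"yaw":0,"hand":1.0},{"linear":[0,0.011,0.004],"yaw":0,"hand":1.0},{"linear":[0,0.014,0.007],"yaw":0,"hand":1.0},{"linear":[0,0.014,0.007],"yaw":0,"hand":1.0}]}}

```text
time: 21.2
tool_pos: [0.5934, 0.0752, 0.1143]
tool_rot: [-0.0, 0.615, 0.788, -0.001]
wrist_force: [-2.5, -0.9, 7.1]
opening: 0.0855
gripper_force: 3.4
```

```bash
python3 -c "
from h import *
ft();go()
a=camera('side');c=a.astype(int); cv2.imwrite('pics/d7.png',a[:,:,::-1])
m=(c[...,0]-c[...,2]>50); m[:,:285]=0;m[:,315:]=0;m[160:]=0;m[:80]=0;ys,xs=np.nonzero(m);print('bar',xs.min(),xs.max(),ys.min(),ys.max())
print(c[198:222,288:312].mean(2).astype(int))
"
```

```text
t 21.2 th 1.099 fx -2.6 fz 7.1 ftan 0.9 frad 7.5 z 0.1143
t 21.2 tcp [0.5934 0.0752 0.1143] head 104.1 tilt z [-0.001 -0.001 -1.   ] F [-2.5 -0.9  7.1] open 0.0855
bar 287 293 112 153
[[ 54  42  42  37  38  37  40  45  46  38  39  41  40  41  44  59  69  93
  122 140 146 143 142 142]
 [ 40  36  44  42  38  36  37  38  39  37  43  35  41  45  67  97 118 129
  139 145 141 142 142 140]
 [ 32  40  48  50  51  62  55  42  39  39  39  39  45  77 107 131 139 140
  142 140 143 141 143 138]
 [ 44  54  71  76  92 111 101  69  45  42  42  50  75 108 133 144 148 142
  143 141 142 141 141 141]
 [ 49  75 100 113 125 139 133 103  56  39  55  75  97 118 139 142 143 143
  143 140 144 144 143 142]
 [ 78  96 115 119 132 143 141 115  61  42  63  82  98 119 140 140 148 142
  143 138 143 142 146 140]
 [106  99 107 115 122 132 140 117  64  48  64  86  94 117 141 139 143 148
  144 141 144 142 142 141]
 [125 105 103 110 120 127 138 117  66  44  66  80  85 110 139 149 141 145
  146 144 146 142 143 138]
 [140 122 109 102 112 123 134 114  65  52  68  83  89 113 138 144 141 145
  145 143 145 137 143 143]
 [147 1
[... 808 characters left out ...]
52 145 144 145 147 143 130  99  85  95  99 102 114 129 136 139 138
  142 148 144 142 144 142]
 [150 146 148 151 148 148 146 137 106  90  99 104 107 111 118 120 124 132
  133 134 142 140 147 146]
 [148 149 151 149 149 148 149 141 124 112 109 114 118 108 106 114 113 117
  119 123 127 130 136 146]
 [149 150 147 150 143 149 146 145 143 136 131 133 131 123 117 113 108 113
  111 116 112 117 126 130]
 [149 151 150 152 147 146 150 150 148 144 148 149 142 143 136 130 125 118
  115 111 112 111 111 116]
 [151 147 148 150 154 146 152 151 151 149 148 149 145 147 144 147 142 131
  131 125 115 110 111 111]
 [151 150 151 150 152 149 152 155 152 150 147 148 149 150 148 150 146 147
  143 138 132 129 123 117]]
```

{"fn": "servo_tool", "kwargs": {"plan": [{"linear":[0,0.002,0.002],"yaw":0,"hand":1.0},{"linear":[0,0.004,0.004],"yaw":0,"hand":1.0},{"linear":[0,0.006,0.006],"yaw":0,"hand":1.0},{"linear":[0,0.006,0.0065],"yaw":0,"hand":1.0},{"linear":[0,0.006,0.0065],"yaw":0,"hand":1.0}]}}

```text
time: 21.88
tool_pos: [0.5941, 0.0753, 0.1135]
tool_rot: [-0.001, 0.615, 0.788, -0.006]
wrist_force: [-39.6, -10.4, 51.2]
opening: 0.0851
gripper_force: 16.4
```

```bash
python3 -c "
from h import *
go()
a=camera('side');c=a.astype(int); cv2.imwrite('pics/d8.png',a[:,:,::-1])
m=(c[...,0]-c[...,2]>50); m[:,:285]=0;m[:,315:]=0;m[160:]=0;m[:80]=0;ys,xs=np.nonzero(m);print('bar',xs.min(),xs.max(),ys.min(),ys.max())
print(c[200:224:2,286:306].mean(2).astype(int))
"
```

```text
t 21.88 tcp [0.5941 0.0753 0.1135] head 104.1 tilt z [-0.01  -0.008 -1.   ] F [-39.6 -10.4  51.2] open 0.0851
bar 285 291 112 153
[[ 47  40  36  40  40  40  49  47  40  37  33  39  38  44  53  85 109 124
  127 140]
 [ 41  39  52  72 101 114 123 121 102  65  47  44  57  72 104 135 143 141
  143 139]
 [113 104  89 101 114 126 138 141 134  97  51  47  72  83 100 140 141 138
  142 146]
 [147 139 135 117 101 108 116 121 121  99  54  52  75  81 102 133 141 143
  148 146]
 [144 143 146 140 138 119 107 108 108  93  56  48  66  82  93 121 143 143
  147 142]
 [146 146 146 145 147 146 139 115 106  96  86  74  77  86  94 120 142 144
  143 148]
 [146 148 147 148 151 143 145 141 136 113  99 104 105  90  93 122 140 145
  144 149]
 [146 147 148 149 148 143 145 146 142 123  91  88  94  91 100 123 143 147
  143 144]
 [149 148 145 143 148 146 143 150 145 130 101  91  96 106 111 115 116 120
  125 132]
 [150 146 149 146 147 147 148 147 144 144 140 135 130 129 130 126 114 108
  111 110]
 [148 152 145 151 148 149 152 150 153 154 152 155 147 150 147 147 145 147
  143 134]
 [153 148 152 150 152 149 152 150 149 153 151 153 153 145 146 150 147 151
  147 146]]
```

{"fn": "servo_tool", "kwargs": {"plan": [{"linear":[0,-0.003,-0.004],"yaw":0,"hand":1.0},{"linear":[0,-0.006,-0.006],"yaw":0,"hand":1.0},{"linear":[0,-0.006,-0.006],"yaw":0,"hand":1.0}]}}

```text
time: 22.3
tool_pos: [0.5932, 0.0752, 0.1138]
tool_rot: [-0.0, 0.615, 0.788, -0.001]
wrist_force: [-5.8, -1.4, 9.7]
opening: 0.0854
gripper_force: 4.2
```

```bash
python3 -c "
from h import *
go()
a=camera('side');c=a.astype(int); cv2.imwrite('pics/d9.png',a[:,:,::-1])
def bar(c):
    m=(c[...,0]-c[...,2]>50); m[:,:275]=0;m[:,315:]=0;m[160:]=0;m[:80]=0;ys,xs=np.nonzero(m);return [(r,round(xs[ys==r].mean(),1)) for r in(115,125,135,145,150) if (ys==r).any()]
for f in('d4','d5','d7','d8','d9'): print(f,bar(cv2.imread('pics/'+f+'.png')[:,:,::-1].astype(int)))
print(c[200:224:2,286:306].mean(2).astype(int))
"
```

```text
t 22.3 tcp [0.5932 0.0752 0.1138] head 104.1 tilt z [-0.001 -0.001 -1.   ] F [-5.8 -1.4  9.7] open 0.0854
d4 [(115, np.float64(286.0)), (125, np.float64(286.5)), (135, np.float64(287.0)), (145, np.float64(287.0)), (150, np.float64(286.0))]
d5 [(115, np.float64(286.0)), (125, np.float64(286.5)), (135, np.float64(287.0)), (145, np.float64(287.0)), (150, np.float64(286.0))]
d7 [(115, np.float64(290.0)), (125, np.float64(290.0)), (135, np.float64(291.0)), (145, np.float64(291.0)), (150, np.float64(290.0))]
d8 [(115, np.float64(288.0)), (125, np.float64(288.0)), (135, np.float64(289.0)), (145, np.float64(289.0)), (150, np.float64(288.0))]
d9 [(115, np.float64(290.0)), (125, np.float64(290.0)), (135, np.float64(291.5)), (145, np.float64(291.0)), (150, np.float64(290.0))]
[[ 73  45  41  42  46  46  53  53  49  41  38  42  37  39  47  74 100 120
  133 138]
 [ 50  42  49  74  96 109 128 131 127 100  53  45  53  71  95 119 141 144
  145 144]
 [116 115 106  99 108 118 130 137 143 117  67  43  63  85  87 110 137 146
  142 142]
 [145 146 136 125 102 101 109 126 131 115  64  41  67  88  93 106 141 142
  147 145]
 [144 144 146 146 136 114 102 100 106 102  65  50  64  82  92 111 141 148
  143 143]
 [143 146 146 149 149 143 136 114 107  99  97  81  82  89  93 110 138 145
  143 143]
 [147 146 145 146 144 146 144 143 135 118  99  99 106  98  97 121 138 146
  144 148]
 [144 150 144 143 144 148 148 144 147 125  90  86  87  94  96 117 140 144
  143 148]
 [148 145 144 150 148 148 150 150 146 136 105  94  95 104 103 112 112 120
  125 131]
 [147 153 154 152 149 154 147 147 149 149 139 134 134 129 129 125 118 118
  111 108]
 [148 149 147 149 149 150 150 151 150 151 148 147 152 150 149 146 150 147
  142 136]
 [154 151 149 150 152 151 153 150 152 151 155 150 152 148 144 144 147 146
  144 149]]
```

{"fn": "servo_tool", "kwargs": {"plan": [{"linear":[0,-0.003,0.0],"yaw":0,"hand":1.0},{"linear":[0,-0.006,0.001],"yaw":0,"hand":1.0},{"linear":[0,-0.008,0.002],"yaw":0,"hand":1.0},{"linear":[0,-0.008,0.002],"yaw":0,"hand":1.0}]}}

```text
time: 22.85
tool_pos: [0.5854, 0.0732, 0.1106]
tool_rot: [-0.001, 0.615, 0.788, -0.001]
wrist_force: [0.2, 0.4, 0.2]
opening: 0.0853
gripper_force: 0.0
```

```bash
cat >> h.py <<'E'
def bar(c):
    m=(c[...,0]-c[...,2]>50); m[:,:270]=0;m[:,315:]=0;m[165:]=0;m[:80]=0;ys,xs=np.nonzero(m);return [(r,float(round(xs[ys==r].mean(),1))) for r in(115,125,135,145,150) if (ys==r).any()]
def look(f):
    go(); a=camera('side'); cv2.imwrite('pics/'+f,a[:,:,::-1]); c=a.astype(int); print(bar(c)); print(c[200:226:2,286:308].mean(2).astype(int))
E
python3 -c "
from h import *
look('e1.png')"
```

```text
t 22.85 tcp [0.5854 0.0732 0.1106] head 104.1 tilt z [-0.002 -0.    -1.   ] F [0.2 0.4 0.2] open 0.0853
[(115, 290.0), (125, 290.0), (135, 291.5), (145, 291.0), (150, 290.0)]
[[ 75  44  52  98 136 115  72  40  34  40  39  40  41  38  37  37  36  43
   49  77  94 115]
 [ 57  43  56  86 110 118 106  97  93 105 108 101  78  52  38  45  49  68
  106 129 143 145]
 [122 117 110 107 110 115 124 129 143 131 116 104  86  59  46  56  77  88
  108 140 144 144]
 [144 143 144 131 102 101 111 120 123 108  85  83  86  61  45  68  89  93
  112 140 147 142]
 [146 147 147 145 137 122 110 105 109 108  90  92  84  64  46  63  83  91
  109 136 144 141]
 [144 146 147 147 148 148 137 124 106 102 109 109  95  78  59  63  78  84
  106 135 143 147]
 [147 142 142 144 145 151 145 141 133 112  97  97 104 100  97 102 110 101
  114 142 141 142]
 [148 150 150 145 147 146 149 147 140 126  93  79  91  92  91 111 131 142
  142 140 139 143]
 [152 146 147 146 149 147 150 148 150 145 120  93  95  97 109 112 107 117
  117 124 133 139]
 [149 147 146 148 148 147 148 147 152 150 151 138 131 131 133 132 120 112
  105 110 112 112]
 [152 152 150 153 149 150 151 150 151 151 145 150 149 147 149 146 152 148
  141 138 132 123]
 [151 152 150 150 150 151 151 152 153 151 152 154 150 147 144 147 146 148
  145 143 149 149]
 [140 141 145 147 146 145 145 151 155 151 152 151 147 144 136 137 135 138
  134 142 143 145]]
```

{"fn": "servo_tool", "kwargs": {"plan": [{"linear":[0,0.002,0.003],"yaw":0,"hand":1.0},{"linear":[0,0.004,0.004],"yaw":0,"hand":1.0},{"linear":[0,0.004,0.004],"yaw":0,"hand":1.0}]}}

```text
time: 23.28
tool_pos: [0.589, 0.0741, 0.1068]
tool_rot: [-0.001, 0.615, 0.788, -0.001]
wrist_force: [-3.0, -0.9, -0.1]
opening: 0.0852
gripper_force: 1.8
```

{"fn": "servo_tool", "kwargs": {"plan": [{"linear":[0,0.001,0.001],"yaw":0,"hand":1.0},{"linear":[0,0.002,0.003],"yaw":0,"hand":1.0},{"linear":[0,0.002,0.003],"yaw":0,"hand":1.0}]}}

```text
time: 23.65
tool_pos: [0.5896, 0.0741, 0.1046]
tool_rot: [-0.001, 0.615, 0.788, -0.002]
wrist_force: [-10.6, -2.9, 8.8]
opening: 0.0852
gripper_force: 6.0
```

```bash
python3 -c "
from h import *
look('e2.png')"
```

```text
t 23.65 tcp [0.5896 0.0741 0.1046] head 104.1 tilt z [-0.005 -0.002 -1.   ] F [-10.6  -2.9   8.8] open 0.0852
[(115, 292.5), (125, 291.5), (135, 293.5), (145, 293.0), (150, 292.0)]
[[107  70  46  37  39  33  38  39  36  40  44  42  46  44  37  37  38  32
   42  46  55  83]
 [ 96  59  40  46  51  36  42  42  44  49  41  38  42  35  38  44  56  74
  101 118 126 139]
 [118 113 101  84  96  92 104 114 120 110  79  58  42  42  48  72 103 136
  143 145 143 142]
 [135 146 137 116  97 101 117 122 121  96  80  63  41  49  72  92 110 139
  149 142 143 143]
 [140 144 145 148 137 116 104 105 107  97  80  62  51  53  70  83 105 133
  144 145 139 147]
 [146 145 150 146 142 146 128 105  99 104 103  77  51  52  69  86 100 137
  143 144 145 144]
 [144 144 148 144 144 146 142 134 115 102 102 100  80  64  71  83  99 134
  141 149 141 144]
 [142 144 147 145 148 150 146 148 135 105  88  94  94  91  96 101 119 135
  145 144 148 143]
 [147 146 151 146 147 147 149 144 144 118  87  85  95 101 105 119 125 129
  135 135 137 138]
 [146 147 150 150 146 146 149 150 150 138 128 118 117 117 115 109 113 114
  110 113 116 119]
 [149 150 149 152 148 145 150 151 148 148 150 151 144 145 146 143 144 143
  131 128 124 117]
 [157 148 150 148 151 152 151 148 151 152 154 151 153 146 144 144 148 149
  149 148 145 147]
 [135 142 140 146 147 147 147 148 153 153 149 155 149 145 136 136 135 137
  140 143 143 145]]
```

{"fn": "servo_tool", "kwargs": {"plan": [{"linear":[0,-0.001,0.002],"yaw":0,"hand":1.0},{"linear":[0,-0.002,0.003],"yaw":0,"hand":1.0},{"linear":[0,-0.002,0.003],"yaw":0,"hand":1.0}]}}

```text
time: 24.08
tool_pos: [0.5897, 0.0745, 0.1034]
tool_rot: [0.001, 0.615, 0.789, -0.001]
wrist_force: [-11.3, -2.5, 12.8]
opening: 0.0855
gripper_force: 6.6
```

```bash
python3 -c "
from h import *
look('e3.png')"
```

```text
t 24.07 tcp [0.5897 0.0745 0.1034] head 104.1 tilt z [ 0.    -0.002 -1.   ] F [-11.3  -2.5  12.8] open 0.0855
[(115, 292.5), (125, 292.0), (135, 293.5), (145, 293.5), (150, 292.0)]
[[113  87  52  34  39  41  42  42  37  40  44  45  43  39  43  39  38  34
   38  36  38  61]
 [ 96  55  35  42  48  34  41  36  36  37  37  39  39  38  37  40  47  61
   90 109 117 126]
 [113 108 102  95  91  86  83  91 109  95  68  46  42  39  40  55  87 121
  144 145 144 143]
 [141 145 140 122 102 104 109 119 114  98  76  58  41  47  72  84 109 140
  146 142 145 141]
 [143 147 145 143 137 115 102 106 107  95  80  70  51  48  73  84 100 136
  144 150 144 145]
 [143 148 148 142 147 145 126 101  97 106  98  76  51  51  70  84 108 137
  150 139 143 146]
 [144 147 144 146 149 149 145 132 116 100 104  89  68  58  71  83  95 128
  140 145 145 145]
 [146 145 143 145 151 148 149 144 129  99  92  93  92  84  84  98 103 125
  139 145 148 143]
 [147 148 146 147 146 149 150 145 135 111  86  84  95  98 103 113 121 128
  134 140 145 142]
 [151 149 146 150 148 148 149 148 148 136 119 108 117 121 115 109 108 113
  112 118 120 116]
 [152 151 145 152 147 151 147 149 150 152 147 147 152 148 143 145 137 134
  135 128 128 114]
 [152 153 151 151 150 155 150 153 149 149 153 150 148 150 148 148 146 145
  148 146 145 149]
 [137 139 145 146 146 144 150 146 155 154 150 153 146 146 140 133 136 137
  138 140 144 142]]
```

{"fn": "servo_tool", "kwargs": {"plan": [{"linear":[0,-0.006,0.0],"yaw":0,"hand":1.0},{"linear":[0,-0.014,-0.002],"yaw":0,"hand":1.0},{"linear":[0,-0.03,-0.02],"yaw":0,"hand":1.0},{"linear":[0,-0.05,-0.06],"yaw":0,"hand":1.0},{"linear":[0,-0.05,-0.06],"yaw":0,"hand":1.0}]}}

```text
time: 24.75
tool_pos: [0.5427, 0.0624, 0.1641]
tool_rot: [0.002, 0.615, 0.788, 0.002]
wrist_force: [0.5, 0.8, -0.6]
opening: 0.0852
gripper_force: 0.0
```

```bash
python3 -c "
from h import *
look('e4.png')"
```

```text
t 24.75 tcp [0.5427 0.0624 0.1641] head 104.1 tilt z [ 0.006 -0.    -1.   ] F [ 0.5  0.8 -0.6] open 0.0852
[(115, 293.5), (125, 293.0), (135, 294.5), (145, 294.5), (150, 293.0)]
[[112  95  56  57  98 134 141 141 142 142 140 144 139 144 145 144 141 144
  141 140 142 143]
 [100  72  51  57  93 126 139 142 143 141 145 140 140 145 140 139 140 142
  143 141 140 141]
 [119 117 104  96 101 112 128 139 144 131 124 122 129 135 143 141 141 144
  143 140 141 141]
 [130 141 143 126 107 102 107 121 119  91  89  96 101 100 121 142 140 141
  141 140 141 137]
 [142 150 144 141 130 118 105 103 100  88  85  94  96 103 122 138 143 143
  142 141 139 143]
 [145 145 146 146 147 143 133 117 102 101 104 102  97 100 115 137 145 141
  144 141 142 143]
 [143 142 145 146 144 145 146 134 112  98 105 104  98  93 111 140 141 145
  141 144 144 142]
 [145 144 148 144 141 146 146 142 134 106  91  88  95  92 110 135 143 139
  144 143 145 141]
 [147 143 144 145 144 143 145 149 140 124  86  85  95  97 106 116 126 128
  133 136 140 142]
 [148 145 150 148 149 146 145 145 145 139 131 120 120 119 117 118 113 111
  109 114 115 119]
 [145 151 145 151 150 147 144 150 145 149 151 149 144 145 143 143 145 139
  131 129 124 114]
 [152 151 152 149 148 149 148 151 146 152 150 147 149 149 143 144 148 146
  146 143 144 144]
 [135 142 145 145 147 145 141 145 149 147 156 149 149 139 134 134 134 133
  138 136 141 143]]
```

```bash
python3 -c "
from h import *
go((.665,-.004,.38),104.2)
print(proj('side',(.665,-.0626+.0006,.332)),proj('side',(.65,.054,.332)))"
```

```text
t 24.8 tcp [0.5423 0.0622 0.1626] head 104.1 tilt z [ 0.003 -0.    -1.   ] F [ 0.4 -0.  -0.7] open 0.0853
shift mm [ -94.2  103.7 -217. ] yaw -0.1
[298.09282837 115.29364346] [294.41421217 143.01224141]
```

{"fn": "servo_tool", "kwargs": {"plan": [{"linear":[0,-0.02,-0.06],"yaw":0,"hand":0.38},{"linear":[-0.01,-0.03,-0.12],"yaw":0,"hand":0.38},{"linear":[-0.03,-0.03,-0.18],"yaw":0,"hand":0.38},{"linear":[-0.05,-0.0,-0.216],"yaw":0,"hand":0.38},{"linear":[-0.08,0.05,-0.216],"yaw":0,"hand":0.38},{"linear":[-0.09,0.08,-0.216],"yaw":0,"hand":0.38},{"linear":[-0.09,0.08,-0.216],"yaw":0,"hand":0.38},{"linear":[-0.09,0.08,-0.216],"yaw":0,"hand":0.38}]}}

```text
time: 25.8
tool_pos: [0.6406, -0.0051, 0.3761]
tool_rot: [-0.001, 0.615, 0.789, -0.001]
wrist_force: [0.3, -0.2, 0.2]
opening: 0.0326
gripper_force: 0.0
```

Run:
```python
from h import *
go((.665,-.004,.315),104.2)
C['wrist']=get_calibration('wrist')
w=save('wrist','w9.png'); h=cv2.cvtColor(w,cv2.COLOR_RGB2HSV)
m=(h[...,1]>90)&(h[...,0]<30); m[:,:200]=0;m[:,440:]=0
for r in range(60,400,40):
    x=np.nonzero(m[r])[0]
    if len(x): print(r,x.min(),x.max(),len(x), onz('wrist',(x.mean(),r),.332))
s=camera('side').astype(int); print(bar(s))
```

```text
t 25.8 tcp [ 0.6406 -0.0051  0.3761] head 104.1 tilt z [-0.002  0.    -1.   ] F [ 0.3 -0.2  0.2] open 0.0326
shift mm [-4.9 24.1 61.1] yaw -0.1
140 350 366 17 [0.65044947 0.06138007 0.332     ]
180 344 360 17 [0.65408575 0.03558518 0.332     ]
220 343 359 17 [0.66140153 0.0082113  0.332     ]
260 342 347 6 [ 0.66558685 -0.02284132  0.332     ]
300 341 350 10 [ 0.67573154 -0.055711    0.332     ]
380 406 430 25 [ 0.75742079 -0.11805656  0.332     ]
[(115, 292.5), (125, 292.5), (135, 294.5), (145, 294.5), (150, 293.0)]
```

{"fn": "servo_tool", "kwargs": {"plan": [{"linear":[-0.005,0.024,0.0],"yaw":0,"hand":0.38},{"linear":[-0.005,0.024,0.02],"yaw":0,"hand":0.38},{"linear":[-0.005,0.024,0.04],"yaw":0,"hand":0.38},{"linear":[-0.005,0.024,0.06],"yaw":0,"hand":0.38},{"linear":[-0.005,0.024,0.06],"yaw":0,"hand":0.38}]}}

```text
time: 26.52
tool_pos: [0.664, -0.0048, 0.3163]
tool_rot: [-0.001, 0.615, 0.789, -0.001]
wrist_force: [-0.3, -0.2, 0.7]
opening: 0.0325
gripper_force: 0.0
```

{"fn": "servo_tool", "kwargs": {"plan": [{"linear":[0,0,0],"yaw":0,"hand":0.0},{"linear":[0,0,0],"yaw":0,"hand":0.0},{"linear":[0,0,0],"yaw":0,"hand":0.0},{"linear":[0,0,0],"yaw":0,"hand":0.0}]}}

```text
time: 27.02
tool_pos: [0.6658, -0.0044, 0.3191]
tool_rot: [0.001, 0.615, 0.788, 0.0]
wrist_force: [-2.3, -0.1, 5.9]
opening: 0.0096
gripper_force: 58.8
```

Run:
```python
from h import *
ft();go()
print(bar(camera('side').astype(int)))
t0=1.325;r=235
for th in np.r_[np.arange(1.25,.04,-.1),0]: print(round(th,2),np.round([r*(np.cos(t0)-np.cos(th)),r*(np.sin(t0)-np.sin(th))],1))
```

```text
t 27.02 th 1.329 fx -2.3 fz 5.9 ftan -0.8 frad 6.2 z 0.3191
t 27.02 tcp [ 0.6658 -0.0044  0.3191] head 104.1 tilt z [ 0.002 -0.    -1.   ] F [-2.3 -0.1  5.9] open 0.0096
[(115, 292.5), (125, 293.5), (135, 294.0), (145, 294.0), (150, 292.5)]
1.25 [-16.9   4.9]
1.15 [-38.8  13.4]
1.05 [-59.7  24.1]
0.95 [-79.5  36.8]
0.85 [-97.9  51.4]
0.75 [-114.8   67.8]
0.65 [-129.9   85.7]
0.55 [-143.2  105.1]
0.45 [-154.4  125.7]
0.35 [-163.6  147.4]
0.25 [-170.5  169.8]
0.15 [-175.2  192.8]
0.05 [-177.5  216.2]
0.0 [-177.8  227.9]
```

{"fn": "servo_tool", "kwargs": {"plan": [{"linear":[0,-0.008,0.0015],"yaw":0,"hand":0.0},{"linear":[0,-0.0169,0.0045],"yaw":0,"hand":0.0},{"linear":[0,-0.028,0.009],"yaw":0,"hand":0.0},{"linear":[0,-0.0388,0.0134],"yaw":0,"hand":0.0},{"linear":[0,-0.0388,0.0134],"yaw":0,"hand":0.0}]}}

```text
time: 27.7
tool_pos: [0.6274, -0.0142, 0.3049]
tool_rot: [0.0, 0.615, 0.788, 0.0]
wrist_force: [-2.7, 0.5, 5.7]
opening: 0.0098
gripper_force: 60.7
```

```bash
python3 -c "
from h import *
ft()
look('e6.png')"
```

```text
t 27.7 th 1.151 fx -2.5 fz 5.7 ftan 0.1 frad 6.2 z 0.3049
t 27.7 tcp [ 0.6274 -0.0142  0.3049] head 104.1 tilt z [ 0.001 -0.001 -1.   ] F [-2.7  0.5  5.7] open 0.0098
[(125, 309.0), (135, 309.5), (145, 310.5), (150, 308.5)]
[[ 81  82  78  84  96 111 121 116 114 123 133 142 144 143 142 141 142 142
  139 138 141 140]
 [ 82  84  86  99 115 116 111 109 102 122 138 140 138 140 142 142 136 144
  140 145 140 140]
 [ 87  88 100 114 121 116 104  84  95 129 140 140 144 140 141 138 138 143
  143 144 141 138]
 [ 89 102 111 113 116 104  88  95 111 128 138 143 140 140 143 143 141 137
  139 144 140 140]
 [105 113 119 119 116 116 108  91  93 104 103 109 122 137 143 142 137 138
  139 140 139 142]
 [116 117 116 125 133 138 127  96  94  97  96  98 117 135 143 140 143 141
  145 143 143 143]
 [116 119 122 137 145 142 136 112  88  98  96  96 110 133 143 140 143 142
  143 142 143 141]
 [116 121 136 142 146 142 141 120  88  86  98  89 103 121 138 141 143 140
  144 142 139 141]
 [122 136 143 143 145 147 142 119  93  85  98  97  98 122 139 141 145 146
  142 139 140 142]
 [144 143 150 144 149 143 141 123  94  84  94  90  94 104 122 131 130 131
  131 135 137 139]
 [149 145 145 145 149 147 148 136 116  98  99 105 105 110 109 113 109 115
  113 112 114 114]
 [145 148 150 147 145 148 151 149 148 147 147 140 144 143 140 135 132 133
  129 126 125 126]
 [132 136 140 145 147 138 146 149 146 151 147 151 146 139 134 137 137 137
  134 139 141 140]]
```

{"fn": "servo_tool", "kwargs": {"plan": [{"linear":[0,-0.0209,0.0107],"yaw":0,"hand":0.0},{"linear":[0,-0.0407,0.0234],"yaw":0,"hand":0.0},{"linear":[0,-0.0591,0.038],"yaw":0,"hand":0.0},{"linear":[0,-0.076,0.0544],"yaw":0,"hand":0.0},{"linear":[0,-0.0911,0.0723],"yaw":0,"hand":0.0},{"linear":[0,-0.098,0.082],"yaw":0,"hand":0.0},{"linear":[0,-0.1044,0.0917],"yaw":0,"hand":0.0},{"linear":[0,-0.1044,0.0917],"yaw":0,"hand":0.0}]}}

```text
time: 28.75
tool_pos: [0.5259, -0.0399, 0.2111]
tool_rot: [-0.001, 0.615, 0.788, -0.001]
wrist_force: [0.9, -0.6, -2.8]
opening: 0.0097
gripper_force: 62.2
```

```bash
python3 -c "
from h import *
ft();go()"
```

```text
t 28.75 th 0.549 fx 0.7 fz -2.8 ftan -2.0 frad -2.1 z 0.2111
t 28.75 tcp [ 0.5259 -0.0399  0.2111] head 104.1 tilt z [-0.002 -0.    -1.   ] F [ 0.9 -0.6 -2.8] open 0.0097
```

{"fn": "servo_tool", "kwargs": {"plan": [{"linear":[0,-0.0059,0.0101],"yaw":0,"hand":0.0},{"linear":[0,-0.0113,0.0206],"yaw":0,"hand":0.0},{"linear":[0,-0.0161,0.0313],"yaw":0,"hand":0.0},{"linear":[0,-0.0205,0.0422],"yaw":0,"hand":0.0},{"linear":[0,-0.0242,0.0534],"yaw":0,"hand":0.0},{"linear":[0,-0.0274,0.0647],"yaw":0,"hand":0.0},{"linear":[0,-0.03,0.0761],"yaw":0,"hand":0.0},{"linear":[0,-0.0321,0.0877],"yaw":0,"hand":0.0}]}}

```text
time: 29.75
tool_pos: [0.4956, -0.0476, 0.1239]
tool_rot: [0.0, 0.615, 0.788, -0.0]
wrist_force: [0.5, -4.4, 0.8]
opening: 0.0097
gripper_force: 65.4
```

```bash
python3 -c "
from h import *
ft();go()"
```

```text
t 29.75 th 0.167 fx -0.6 fz 0.8 ftan 0.7 frad 0.7 z 0.1239
t 29.75 tcp [ 0.4956 -0.0476  0.1239] head 104.1 tilt z [ 0. -0. -1.] F [ 0.5 -4.4  0.8] open 0.0097
```

{"fn": "servo_tool", "kwargs": {"plan": [{"linear":[0,-0.0008,0.008],"yaw":0,"hand":0.0},{"linear":[0,-0.0015,0.016],"yaw":0,"hand":0.0},{"linear":[0,-0.002,0.024],"yaw":0,"hand":0.0},{"linear":[0,-0.0025,0.03],"yaw":0,"hand":0.0},{"linear":[0,-0.0025,0.034],"yaw":0,"hand":0.0},{"linear":[0,-0.0025,0.036],"yaw":0,"hand":0.0},{"linear":[0,-0.0025,0.037],"yaw":0,"hand":0.0},{"linear":[0,-0.0025,0.037],"yaw":0,"hand":0.0}]}}

```text
time: 30.75
tool_pos: [0.4927, -0.0483, 0.0877]
tool_rot: [-0.0, 0.615, 0.788, -0.001]
wrist_force: [-0.7, -5.5, 2.8]
opening: 0.0095
gripper_force: 67.7
```

```bash
python3 -c "
from h import *
ft();go()
a=camera('scene');c=a.astype(int)
h=cv2.cvtColor(cv2.imread('pics/s0.png'),cv2.COLOR_BGR2HSV)
for n,x in(('now',cv2.cvtColor(a,cv2.COLOR_RGB2HSV)),('s0',h)):
    m=(x[150:185,300:360,1]>70)&(x[150:185,300:360,0]<30); ys,xs=np.nonzero(m); print(n,xs.min()+300,xs.max()+300,ys.min()+150,ys.max()+150,len(xs))
s=camera('side');cv2.imwrite('pics/f1.png',s[:,:,::-1]);b=cv2.imread('pics/d0.png')
print('lid diff side',np.abs(cv2.GaussianBlur(s[:,:,::-1],(5,5),0).astype(int)-cv2.GaussianBlur(b,(5,5),0))[155:255,270:345].mean(2).max(1)[::5])"
```

```text
t 30.75 th 0.047 fx -2.0 fz 2.8 ftan 2.7 frad 2.2 z 0.0877
t 30.75 tcp [ 0.4927 -0.0483  0.0877] head 104.1 tilt z [-0.001 -0.001 -1.   ] F [-0.7 -5.5  2.8] open 0.0095
now 309 351 156 180 125
s0 309 351 156 180 183
lid diff side [ 6.          6.         46.         83.66666667 91.66666667 60.33333333
  6.          5.          6.          7.          5.66666667  6.
  5.66666667  5.33333333  5.66666667  6.          5.33333333  5.
  6.66666667  6.        ]
```

{"fn": "servo_tool", "kwargs": {"plan": [{"linear":[0,0,0.0015],"yaw":0,"hand":0.0},{"linear":[0,0,0.0025],"yaw":0,"hand":0.0},{"linear":[0,0,0.0025],"yaw":0,"hand":0.29},{"linear":[0,0,0.0025],"yaw":0,"hand":0.29},{"linear":[0,0,0.0025],"yaw":0,"hand":0.29},{"linear":[0,0,-0.03],"yaw":0,"hand":0.29},{"linear":[0,0,-0.08],"yaw":0,"hand":0.29},{"linear":[0,0,-0.14],"yaw":0,"hand":0.29}]}}

```text
time: 31.85
tool_pos: [0.492, -0.0473, 0.2279]
tool_rot: [-0.002, 0.615, 0.789, -0.0]
wrist_force: [2.0, -0.5, -0.7]
opening: 0.025
gripper_force: 0.0
```

{"fn": "servo_tool", "kwargs": {"plan": [{"linear":[0,-0.03,-0.03],"yaw":0,"hand":0.29},{"linear":[0,-0.05,-0.03],"yaw":0,"hand":0.29},{"linear":[0,-0.05,-0.03],"yaw":0,"hand":0.29},{"linear":[0,-0.05,-0.03],"yaw":0,"hand":0.29}]}}

```text
time: 32.35
tool_pos: [0.4449, -0.0595, 0.2572]
tool_rot: [-0.0, 0.615, 0.789, 0.0]
wrist_force: [0.3, -0.1, -0.3]
opening: 0.0246
gripper_force: 0.0
```

```bash
python3 -c "
from h import *
go()
for n,f,r in(('side','d0.png',(150,255,265,368)),('scene','s0.png',(145,260,235,365))):
    s=camera(n);b=cv2.imread('pics/'+f); d=np.abs(cv2.GaussianBlur(s[:,:,::-1],(5,5),0).astype(int)-cv2.GaussianBlur(b,(5,5),0)).mean(2); d=d[r[0]:r[1],r[2]:r[3]]
    print(n,d.max(),(d>15).sum(), np.argwhere(d>15)[:5]+[r[0],r[2]])
    x=cv2.absdiff(cv2.GaussianBlur(s[:,:,::-1],(5,5),0),cv2.GaussianBlur(b,(5,5),0)).mean(2)
    for k,(q,w) in {'tube':((284,133),9),'cup':((424,298),22),'truck':((238,140),18)}.items():
        if n=='scene': print(k,x[q[1]-w:q[1]+w,q[0]-w:q[0]+w].max())
"
```

```text
t 32.35 tcp [ 0.4449 -0.0595  0.2572] head 104.1 tilt z [-0.     0.001 -1.   ] F [ 0.3 -0.1 -0.3] open 0.0246
side 5.666666666666667 0 []
scene 2.6666666666666665 0 []
tube 2.0
cup 96.66666666666667
truck 2.0
```

```bash
python3 -c "
from h import *
print(ctrl.finish_job())"
```

```text
the job is handed in; nothing more can be done
None
```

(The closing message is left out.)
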